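Clamp the grating mount with the ratchet lever

TASK

Take the square-framed glass grating out of the wooden rack and seat its stem fully home, upright, in the bore of the aluminium collar on the clamp stand. Then tighten the clamp bolt by working the ratchet lever back and forth between its stops until it is firm, about 10 N of push at the black knob, without over-tightening it. Finish with the grating still seated, the lever swung back to its starting stop and everything let go, leaving the other things where they are.

Things in the scene. Friction and masses are not known exactly. Their poses are not given: they have to be found in the camera images.
- grating_center (a point): Square glass grating in a dark frame on a brass stem, loose, 0.15 kg, 102 tall: stem 16 diameter, 36 long, bevelled foot; flange 34 diameter, 6 thick; frame 56 wide (its y), 60 tall, 10 thick (its x). Point on the stem axis half-way up: 51 above the foot, 15 above the flange's underside, 51 below the top. z up the stem. Starts upright in one of the rack's three holes.
- lens_center (a point): Bystander: round black lens mount, 56 diameter, on the same sort of stem, in the rack. Point half-way up, 51 above the foot.
- slit_center (a point): Bystander: narrow white slit plate, 30 wide, on the same sort of stem, in the rack. Point half-way up, 51 above the foot.
- rack: Wooden rack fixed to the table, 85 x 290 x 45 high, origin under its centre; three through holes 20 diameter in a row along its y, 95 apart. The mounts stand in them with the flange on the rack's top, the stem's foot 9 above the table, with up to 2 sideways play.
- stand: Clamp stand fixed to the table, origin on the table on the clamp bolt's vertical axis. Grey base 150 x 250 x 14. Aluminium collar block 64 square, top at 60, at its y = +95. On the bolt axis the ratchet head: 72 diameter, top at 64, hex bolt head to 74. The steel lever points to the stand's -x side between two upright stop posts (78 from the axis, top at 62).
- collar_mouth (a point): Centre of the bore's mouth at the collar's top, 60 above the table. Bore 19 diameter with a 3 bevel, vertical, 46 deep. Fully home = the mount's flange rests on the collar, so that the grating's centre point is 15 above this point. Any turn of the frame about the stem will do.
- knob_center (a point): Centre (half-way up) of the upright black cylindrical knob at the lever's end, to push or hold: 24 diameter, 52 tall, from 60 to 112 above the table, spins freely on its own axis, 130 from the bolt axis. The lever's arm under it: 22 wide, top at 59. While the bolt is slack the knob takes 1 to 2 N; the bolt starts 1.7 to 2.8 rad short of biting.
- lever (a joint): Ratchet lever, rad, clockwise from above: 0 = parked at its starting stop, 0.9 = at the other stop (stops feel hard too). Knob at (-130 cos(0.45-q), -130 sin(0.45-q)) in the stand's frame. Growing q tightens the bolt (teeth every 0.393 rad, so up to that much idle travel first); going back leaves the bolt where it is. Stays where left.
- pin_top (a point): Top of the red tension pin, 10 diameter, at x = +52 of the stand, 60 above the table while slack. When the bolt bites, the push at the knob jumps to about 6.5 N, then rises 1.5 N per further 0.1 rad, and the pin sinks 1 per 0.1 rad. Firm: 9 to 12 N (pin 0.6 to 3.4 down), best 10 N. Over 13 N (pin over 4 down): over-tightened, spoilt. No spring-back.
- notebook: Bystander: blue notebook 150 x 210 x 14 lying on the table, origin under its centre.
- slide_box: Bystander: wooden slide box 90 x 130 x 35, origin under its centre.
- glass_block: Bystander: clear glass block 65 x 115 x 19, origin under its centre.
Not all that is in view belongs to the job. What is shaped like the part that bears grating_center but orange is not meant.

How it is judged:
By the outcome, as a careful person would: the job done as asked, in the order asked, and still so for the second after the job is handed in, with the robot touching nothing.
It also fails if it takes over 72 s, if anything falls off the work surface, if the arm or the gripper's body presses on something with over 40 N, if the wrist force passes 120 N, or if a joint passes its speed limit or range.

ROBOT

A 6-joint arm with a two-finger parallel gripper is mounted at the origin on the work surface. World frame = base frame: x ahead of the robot, y to its left, z up, the work surface at z = 0. Lengths are in m, angles in rad, forces in N, time in s.
With the tool pointing down it reaches from about 0.4 to 0.925 m from the base axis. Payload 3.4 kg.
Tool frame: the origin (TCP) lies midway between the tips of the shut fingers; the grasp point (between the pads) lies arm.hold_point_z behind it (arm.hold_point_z is the distance from the TCP to the grasp point, in m); y points along the fingers, z is the direction in which the jaws open and shut, and the axes are right-handed (so a half turn about y gives the same grasp; the last joint's range is limited). The gripper opens to 85 mm and grips with 20 to 120 N. Pads are 22 mm wide; open, the fingers measure 114 mm over their backs; the gripper's body (76 mm by 85 mm) begins 54 mm behind the grasp point. The pads swing forward as they close: fully open they stand 13 mm farther back than shut.
Start: joints at [1.2, 0.307, 1.506, -0, 1.328, -0.073], TCP at [0.168, 0.55, 0.231] pointing down, gripper open.
Joint ranges: [-3.12, 3.12], [-1.05, 2.28], [0.14, 2.33], [-1.42, 4.57], [0.1, 2.73], [-2.68, 2.68]. Speed limits (rad/s): [2.57, 2.57, 3.14, 3.14, 3.14, 3.14].

INTERFACE

Orientations are given as a 3x3 rotation matrix whose columns are the frame's x, y, z axes.
In Python, from station import arm, imaging, spotter gives the robot as it stands.
- The arm moves only by the tool drive_tool, never from a script. Its argument "targets" is a list of rows, each an object with "translation": the shift along the tool's x, y, z in units of 40 mm (1.0 is 40 mm), a list of three; "rot": the turn, a rotation vector about the tool's x, y, z in rad, a list of three; "jaw": the gripper command: -1 is shut, 1 is fully open, values between are in proportion. In form: [{"translation": [x, y, z], "rot": [wx, wy, wz], "jaw": jaw}, ...]. A call has exactly 5 rows; each row shifts and turns the commanded pose from where the row before left it, along the tool's axes as they then stand; what a row does not reach is not made up. A row lasts 1/12 s, in which the tool goes at most 41.7 mm and 7.16 degrees, less where a joint would pass 70% of its speed; a pose out of reach is approached as far as the arm can. A call is refused whole if a number of a shift passes 1 or a number of a turn 0.125, either way. A call with a gripper value outside its range is refused whole. The fingers move at their own pace and stop on an object; "grip_force" is the grip in N (left out, the last holds). Time passes only in rows, so rows that do not move let the fingers close, or fill a call up. It gives the time, the measured TCP pose, the force and the opening at its end, in the units of the state.
- arm.sense(): the state, without advancing time (a new reading comes with each control period).
- imaging.get_image(name): name is "scene" or "top" or "wrist"; returns (picture, depth): 420x560x3 uint8, red, green, blue; 420x560 float32, m along the optical axis (not along the pixel's ray), 0 where there is no reading.
- imaging.camera_model(name): a dict with "fx", "fy", "cx", "cy" (pixels), "dist_coeffs" ([k1, k2, p1, p2, k3] as OpenCV has them; the pictures are not rectified), "rvec" (rotation vector, rad) and "tvec" (3), from world to camera coordinates, as OpenCV has them. Camera axes: x right, y down, z forward; pixel columns grow to the right and rows downward; lengths in m; the calibration is good to about 2 mm. A picture is of the moment at which its call begins: read the wrist's pose just before it. camera_model takes no time and is no camera call; for the wrist camera it gives the pose at the moment of the call.
- arm.sign_off(): hands the job in, once; it reports no verdict.
Trained networks look in the newest picture that a camera, given by its name, has taken for a name from the list of things; names that differ only in an ending like _2 or _b are one class to them, and where a whole thing is asked for, a point or a joint stands for the part that bears it (a point fixed in the world has none). Each returns a list of dicts, best first, with "score" (0 to 1); they miss things now and then, are a little off and sometimes report something else, mostly with a low value. They report only what shows in the picture. A call takes as long as a camera call. They do not tell look-alikes from the thing itself.
- spotter.search_frame(camera, thing): "extent" ([left, top, right, bottom] in pixels, round what is visible of it).
- spotter.regions_of(camera, thing): "mask" (420x560 bool, what is visible of it) and "extent" ([left, top, right, bottom] in pixels, round what is visible of it).
- spotter.tip_of(camera, thing): "uv" ([column, row] in pixels: a listed point, or the origin of a listed thing).
The state is a dict: "time": time; "joints": joint angles; "joint_vel": joint speeds; "tau": joint torques, N m; "tool_pos": TCP position; "tool_rot": TCP orientation; "contact_force": force on the tool from outside, world axes, zero at the start; "moment": the same for the moment, N m; "finger_gap": opening from 0.0 (shut) to 1.0 (fully open).
Only numpy, scipy, OpenCV 4.12 (cv2) and the standard library are available. Lean on these libraries where they do the work, as an engineer would, in place of code of your own. Each camera call takes 0.05 s, during which the arm holds its last target.

## Working session

There is one attempt and no reset: what is moved stays moved. The work goes in short steps, Python scripts to look and compute and a tool call to move; the robot and the scene stay as the last step left them, time stands still between calls to the robot, and variables do not carry over. Pictures are saved under pics/ and viewed, and the job is handed in when it is done.

Besides the shell and the picture viewer there is one more tool, called after "Call:" in YAML: its name, and indented under it one key for each argument. drive_tool: Moves the arm, as the interface text tells. Its arguments: {"type":"object","properties":{"targets":{"type":"array"},"grip_force":{"type":"number"}},"required":["targets"]}

```bash
ls; mkdir -p pics
python3 - <<'E'
from station import arm, imaging, spotter
import cv2
print(arm.sense(), arm.hold_point_z)
for n in ["scene","top","wrist"]:
    p,d=imaging.get_image(n); cv2.imwrite(f"pics/a_{n}.png",p[:,:,::-1]); m=imaging.camera_model(n); print(n,m)
E
```

```text
pics
{'time': 0.0, 'joints': array([ 1.20048589e+00,  3.07563213e-01,  1.50764422e+00, -1.91542098e-05,
        1.32841446e+00, -7.34998031e-02]), 'joint_vel': array([-0.00055335, -0.00176107, -0.00096301, -0.00060923,  0.00152798,
        0.00025884]), 'tau': array([ 1.00390120e-03, -4.57564652e+01, -2.51917487e+01, -2.18610267e-04,
        1.36139194e-02,  1.34708500e-05]), 'tool_pos': array([0.16795164, 0.54920553, 0.23039765]), 'tool_rot': array([[ 9.56275453e-01, -7.17060625e-04,  2.92466655e-01],
       [-2.92467505e-01, -1.89842446e-03,  9.56273577e-01],
       [-1.30480279e-04, -9.99997941e-01, -2.02513364e-03]]), 'contact_force': array([0.22836782, 0.17333491, 0.14813525]), 'moment': array([ 0.00758797, -0.0002691 ,  0.02867342]), 'finger_gap': 1.0007345400085066} 0.0187
scene {'fx': 423.8300713351084, 'fy': 423.8300713351084, 'cx': 281.9252355470568, 'cy': 202.36329228352335, 'dist_coeffs': array([-0.0360763,  0.       ,  0.       ,  0.       ,  0.       ]), 'rvec': array([ 2.29215153,  1.32206824, -0.34689023]), 'tvec': array([-0.27041406, -0.39999519,  1.32511472])}
top {'fx': 411.70945136230716, 'fy': 411.70945136230716, 'cx': 283.80424193309165, 'cy': 206.3106305067085, 'dist_coeffs': array([-0.08500002,  0.        ,  0.        ,  0.        ,  0.        ]), 'rvec': array([ 2.14538538, -2.2031854 ,  0.06954488]), 'tvec': array([-0.00376898,  0.57662249,  1.05989839])}
wrist {'fx': 300.4580950774681, 'fy': 300.4580950774681, 'cx': 281.19917087077283, 'cy': 204.6476998317863, 'dist_coeffs': array([-0.06702518,  0.        ,  0.        ,  0.        ,  0.        ]), 'rvec': array([-2.29574882, -1.69963804, -0.28632459]), 'tvec': array([-0.57413912, -0.04372172,  0.38096047])}
```

View pics/a_scene.png

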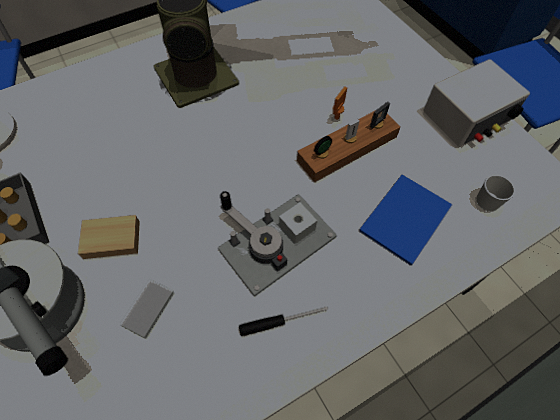

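View pics/a_top.png

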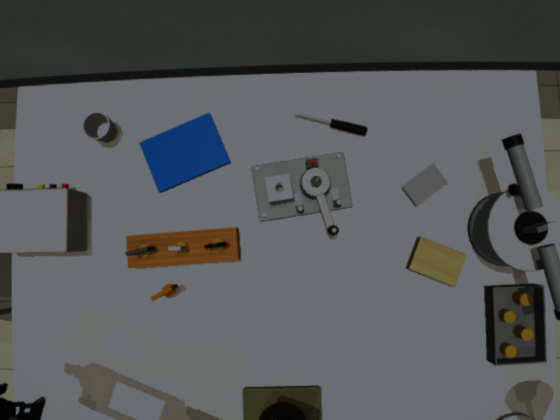

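View pics/a_wrist.png

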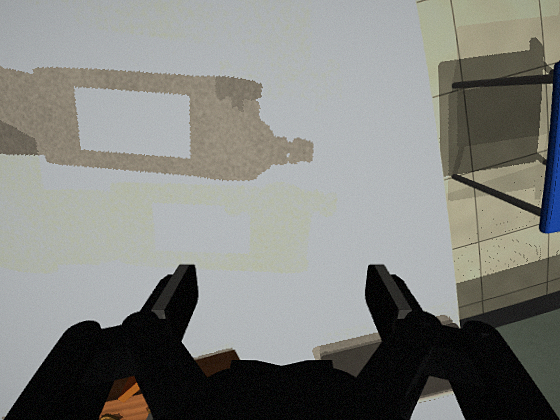

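The scene view shows the rack at (350,145), with the lens nearest, the slit in the middle and the square grating at the far end (380,115). The orange look-alike stands outside the rack at (340,105). The stand is at (275,240), with the lever knob at (225,200). In the top view the grating is at about (142,251) and the collar at (280,188).

```bash
cat > h.py <<'E'
from station import arm, imaging, spotter
import numpy as np, cv2
def cam(n):
    m=imaging.camera_model(n); K=np.array([[m['fx'],0,m['cx']],[0,m['fy'],m['cy']],[0,0,1]]); R=cv2.Rodrigues(np.array(m['rvec']))[0]
    return K,np.array(m['dist_coeffs']),R,np.array(m['tvec'])
def ray(c,uv):
    K,D,R,t=c; p=cv2.undistortPoints(np.array([[uv]],float),K,D)[0,0]
    return -R.T@t, R.T@np.array([p[0],p[1],1.])
def atz(c,uv,z):
    o,d=ray(c,uv); return o+d*(z-o[2])/d[2]
def proj(c,X):
    K,D,R,t=c; return cv2.projectPoints(np.array(X,float).reshape(-1,1,3),cv2.Rodrigues(R)[0],t,K,D)[0].reshape(-1,2)
def unproj(c,uv,dep):
    o,d=ray(c,uv); return o+d*dep
def tri(rays):
    A=np.zeros((3,3));b=np.zeros(3)
    for o,d in rays:
        d=d/np.linalg.norm(d);P=np.eye(3)-np.outer(d,d);A+=P;b+=P@o
    X=np.linalg.solve(A,b); return X,[np.linalg.norm(np.cross(X-o,d/np.linalg.norm(d))) for o,d in rays]
E
python3 - <<'E'
from h import *
cs={n:cam(n) for n in["scene","top"]}
for n in cs: print(n,-cs[n][2].T@cs[n][3])
for n in cs: imaging.get_image(n)
for th in ["grating_center","lens_center","slit_center","collar_mouth","knob_center","pin_top","stand","rack"]:
    r=[]
    for n in cs:
        q=spotter.tip_of(n,th)
        print(th,n,[(np.round(k['uv'],1),round(k['score'],2)) for k in q[:3]])
        if q: r.append(ray(cs[n],q[0]['uv']))
    if len(r)==2: print(tri(r))
for th in ["notebook","slide_box","glass_block"]:
    q=spotter.tip_of("top",th)
    if q: print(th,atz(cs["top"],q[0]['uv'],0))
print(arm.sense()['time'])
E
```

```text
scene [ 1.01297377 -0.29409682  0.93618382]
top [ 0.49137093 -0.03358657  1.10150754]
grating_center scene [(array([341.3, 107.3]), 0.73), (array([380.3, 119.3]), 0.54)]
grating_center top [(array([145. , 248.4]), 0.7), (array([164.9, 292.4]), 0.56)]
(array([0.46109732, 0.26069732, 0.1606306 ]), [np.float64(0.04221642835736367), np.float64(0.04221642835736371)])
lens_center scene [(array([324.4, 150.6]), 0.74), (array([225.4, 199.6]), 0.5)]
lens_center top [(array([313.9, 183.2]), 0.71), (array([216.5, 247.8]), 0.47), (array([146.3, 250.5]), 0.17)]
(array([ 0.62642372, -0.03644767,  0.34797013]), [np.float64(0.055571239063124826), np.float64(0.05557123906312474)])
slit_center scene [(array([352.4, 133.9]), 0.79), (array([296. , 217.9]), 0.3)]
slit_center top [(array([178.2, 245.8]), 0.64)]
(array([0.4797335 , 0.24995748, 0.06504993]), [np.float64(0.0004414536389770151), np.float64(0.00044145363897704013)])
collar_mouth scene [(array([148.7, 304.9]), 0.52), (array([227.2, 201. ]), 0.16)]
collar_mouth top [(array([275.9, 187.6]), 0.75)]
(array([ 0.65284523, -0.18990396,  0.19175173]), 
[... 195 characters left out ...]
array([435.4, 259.5]), 0.16)]
(array([ 0.59876596, -0.2255675 ,  0.27650614]), [np.float64(0.18095461452186062), np.float64(0.1809546145218604)])
stand scene [(array([266.8, 254.2]), 0.9)]
stand top [(array([315.6, 186.2]), 0.72)]
(array([ 0.63423606, -0.10389689, -0.01995022]), [np.float64(0.003617527267081121), np.float64(0.003617527267081211)])
rack scene [(array([348.4, 149.1]), 0.97)]
rack top [(array([185.9, 246. ]), 0.96)]
(array([ 0.47863163,  0.2480425 , -0.0005649 ]), [np.float64(0.0008117944317850252), np.float64(0.0008117944317850906)])
notebook [0.73188409 0.24773325 0.        ]
slide_box [ 0.42421758 -0.42246214  0.        ]
glass_block [ 0.63049311 -0.40267452  0.        ]
1.2
```

Run:
```python
from h import *
cs={n:cam(n) for n in["scene","top"]}
for n in cs:
    p,d=imaging.get_image(n); np.savez(f"{n}0.npz",p=p,d=d)
    c={"top":(110,140,370,300),"scene":(200,60,420,300)}[n]
    g=cv2.resize(p[c[1]:c[3],c[0]:c[2]],None,fx=3 if n=="top" else 2.4,fy=3 if n=="top" else 2.4,interpolation=cv2.INTER_CUBIC)
    g=np.clip(g.astype(float)*1.8,0,255).astype(np.uint8)
    cv2.imwrite(f"pics/c_{n}.png",g[:,:,::-1])
print(tri([ray(cs['scene'],(380.3,119.3)),ray(cs['top'],(145,248.4))]))
print("orange",tri([ray(cs['scene'],(341.3,107.3)),ray(cs['top'],(164.9,292.4))]))
s=arm.sense();R=s['tool_rot'];c=cam('wrist');o=-c[2].T@c[3]
print("cam in tool",R.T@(o-s['tool_pos']), "axes",(R.T@c[2].T).round(3))
print("pin",atz(cs['scene'],(277,258.7),.06),"knob",atz(cs['top'],(333,229.5),.086),'collar',atz(cs['top'],(280,188),.06))
```

```text
(array([0.47724027, 0.33793968, 0.07095569]), [np.float64(0.003981453384808995), np.float64(0.00398145338480902)])
orange (array([0.36004132, 0.29869426, 0.03023298]), [np.float64(0.0022111231940808193), np.float64(0.0022111231940807495)])
cam in tool [-8.45634578e-02 -1.42423328e-01  9.86508922e-05] axes [[-0.     0.944  0.33 ]
 [ 0.    -0.33   0.944]
 [ 1.     0.    -0.   ]]
pin [ 0.68829319 -0.10245699  0.06      ] knob [ 0.5107642  -0.13957998  0.086     ] collar [ 0.62040425 -0.0111235   0.06      ]
```

View pics/c_top.png

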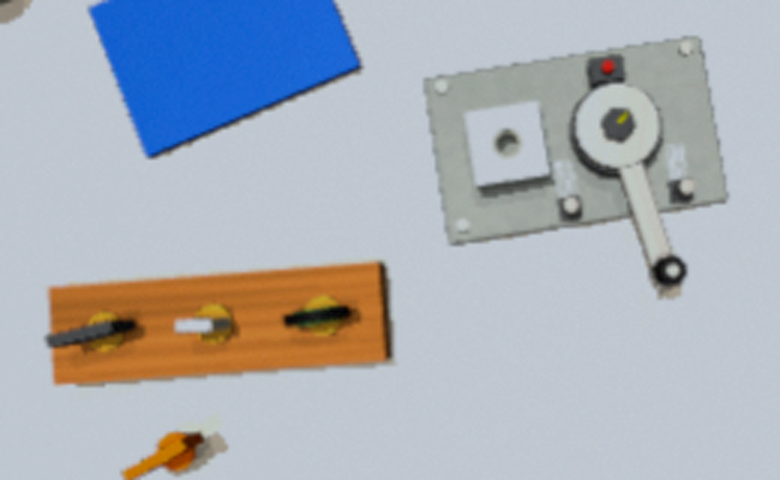

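View pics/c_scene.png

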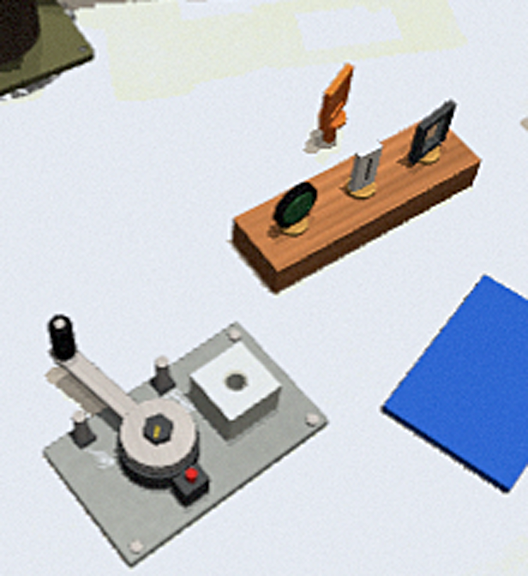

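```bash
cat >> h.py <<'E'
from scipy.spatial.transform import Rotation as Ro
def Rdown(a):  # tool z at world angle a (rad), y down
    z=np.array([np.cos(a),np.sin(a),0]);y=np.array([0,0,-1.]);return np.column_stack([np.cross(y,z),y,z])
def plan(pos,R,step=0.95,rs=0.118):
    s=arm.sense();p0=s['tool_pos'];R0=s['tool_rot'];rv=Ro.from_matrix(R0.T@R).as_rotvec();dp=np.array(pos)-p0
    n=int(max(np.ceil(np.linalg.norm(dp)/.04/step),np.ceil(np.abs(rv).max()/rs),1))
    print('t',s['time'],'p0',p0.round(4),'rv',rv.round(3),'n',n,'tool shift if no turn',(R0.T@dp/.04).round(3))
    for i in range(n):
        Rc=R0@Ro.from_rotvec(rv*i/n).as_matrix(); print((Rc.T@dp/n/.04).round(3),(rv/n).round(3))
E
python3 - <<'E'
from h import *
plan([0.477,0.338,0.25],Rdown(np.radians(11.6)))
E
```

```text
t 1.3 p0 [0.1682 0.5498 0.2313] rv [0.    1.072 0.   ] n 10 tool shift if no turn [ 8.932 -0.467 -2.807]
[ 0.893 -0.047 -0.281] [0.    0.107 0.   ]
[ 0.918 -0.047 -0.184] [0.    0.107 0.   ]
[ 0.932 -0.047 -0.084] [0.    0.107 0.   ]
[ 0.936 -0.047  0.016] [0.    0.107 0.   ]
[ 0.929 -0.047  0.116] [0.    0.107 0.   ]
[ 0.911 -0.047  0.215] [0.    0.107 0.   ]
[ 0.883 -0.047  0.311] [0.    0.107 0.   ]
[ 0.845 -0.047  0.404] [0.    0.107 0.   ]
[ 0.797 -0.047  0.492] [0.    0.107 0.   ]
[ 0.74  -0.047  0.574] [0.    0.107 0.   ]
```

Call:
drive_tool:
  targets:
    - {"translation": [0.89,-0.05,-0.28],"rot": [0,0.107,0],"jaw": 1}
    - {"translation": [0.92,-0.05,-0.18],"rot": [0,0.107,0],"jaw": 1}
    - {"translation": [0.93,-0.05,-0.08],"rot": [0,0.107,0],"jaw": 1}
    - {"translation": [0.94,-0.05,0.02],"rot": [0,0.107,0],"jaw": 1}
    - {"translation": [0.93,-0.05,0.12],"rot": [0,0.107,0],"jaw": 1}
  grip_force: 40

```text
time: 1.72
tool_pos: [0.3241, 0.4435, 0.2415]
tool_rot: [[0.67, 0.0, 0.742], [-0.742, 0.0, 0.67], [-0.0, -1.0, 0.0]]
contact_force: [0.6, 0.5, 1.2]
finger_gap: 0.996
```

Call:
drive_tool:
  targets:
    - {"translation": [0.91,-0.05,0.22],"rot": [0,0.107,0],"jaw": 1}
    - {"translation": [0.88,-0.05,0.31],"rot": [0,0.107,0],"jaw": 1}
    - {"translation": [0.85,-0.05,0.4],"rot": [0,0.107,0],"jaw": 1}
    - {"translation": [0.8,-0.05,0.49],"rot": [0,0.107,0],"jaw": 1}
    - {"translation": [0.74,-0.05,0.57],"rot": [0,0.107,0],"jaw": 1}

```text
time: 2.13
tool_pos: [0.4787, 0.3372, 0.2516]
tool_rot: [[0.197, 0.0, 0.98], [-0.98, 0.0, 0.197], [-0.0, -1.0, 0.0]]
contact_force: [1.0, 0.6, 0.1]
finger_gap: 1.0
```

Run:
```python
from h import *
s=arm.sense(); print(s['time'],s['tool_pos'],s['tool_rot'].round(3))
p,d=imaging.get_image('wrist'); np.savez("w1.npz",p=p,d=d,c=np.array(0)); cv2.imwrite("pics/w1.png",np.clip(p[:,:,::-1]*1.8,0,255)); c=cam('wrist')
import pickle; pickle.dump(c,open('w1.pkl','wb'))
for th in ["grating_center","slit_center","lens_center"]:
    print(th,[(np.round(k['uv'],1),round(k['score'],2),atz(c,k['uv'],.06).round(4)) for k in spotter.tip_of('wrist',th)[:3]])
    print([(k['extent'],round(k['score'],2)) for k in spotter.search_frame('wrist',th)[:3]])
```

```text
2.1333 [0.47873652 0.3372348  0.25157963] [[ 0.197  0.     0.98 ]
 [-0.98   0.     0.197]
 [-0.    -1.     0.   ]]
grating_center [(array([178.7, 200. ]), 0.97, array([0.3739, 0.2848, 0.06  ])), (array([276.5, 171.6]), 0.87, array([0.481 , 0.3397, 0.06  ])), (array([266.1, 226.4]), 0.42, array([0.4811, 0.2707, 0.06  ]))]
[([150.0, 178.1, 194.1, 239.3], 0.69), ([262.3, 146.8, 286.3, 213.2], 0.58)]
slit_center [(array([265.5, 244.5]), 0.97, array([0.4845, 0.2465, 0.06  ]))]
[([253.7, 229.7, 279.1, 278.4], 0.67)]
lens_center [(array([253.2, 311. ]), 0.83, array([0.4853, 0.1437, 0.06  ]))]
[([244.3, 292.9, 268.9, 339.9], 0.73)][ WARN:0@1.454] global loadsave.cpp:1063 imwrite_ Unsupported depth image for selected encoder is fallbacked to CV_8U.
```

View pics/w1.png

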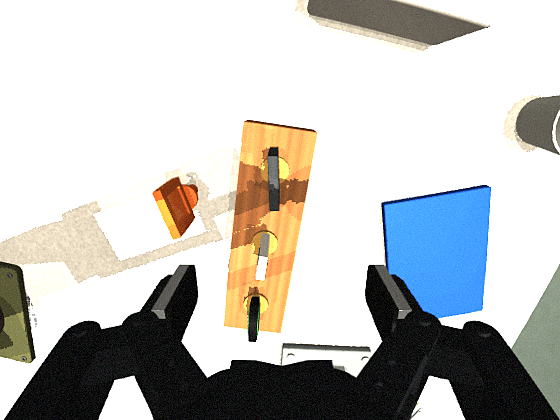

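The grating shows at (275,178), aligned with image vertical, so parallel to the pads. I'll refine its position with depth.

Run:
```python
from h import *
import pickle
c=pickle.load(open('w1.pkl','rb'));f=np.load('w1.npz');p,d=f['p'],f['d']
K,D,R,t=c
def cloud(u0,v0,u1,v1):
    vv,uu=np.mgrid[v0:v1,u0:u1]; uv=np.stack([uu.ravel(),vv.ravel()],1).astype(float)
    n=cv2.undistortPoints(uv[:,None],K,D)[:,0]; z=d[v0:v1,u0:u1].ravel()
    P=np.column_stack([n*z[:,None],z]); W=(P-t)@R; return W[z>0],uv[z>0]
W,uv=cloud(255,140,295,220)
for a,b in [(.04,.046),(.046,.056),(.056,.08),(.08,.105),(.105,.12)]:
    m=(W[:,2]>a)&(W[:,2]<b); print(a,b,m.sum(),W[m].mean(0).round(4),W[m].min(0).round(4),W[m].max(0).round(4))
m=(W[:,2]>.1); q=W[m]; (cx,cy),(w,h),an=cv2.minAreaRect((q[:,:2]*1000).astype(np.float32)); print(cx,cy,w,h,an)
m=(W[:,2]>.1)&(W[:,2]<.125); e=np.linalg.eigh(np.cov(W[m,:2].T)); print(e, np.degrees(np.arctan2(-e[1][0,1],e[1][1,1])))
s=spotter
```

```text
0.04 0.046 1856 [0.4805 0.3245 0.045 ] [0.4504 0.2715 0.0427] [0.5142 0.3763 0.046 ]
0.046 0.056 643 [0.484  0.3281 0.0489] [0.4535 0.2753 0.046 ] [0.5133 0.3762 0.0551]
0.056 0.08 56 [0.4771 0.3537 0.067 ] [0.4679 0.3219 0.0568] [0.4872 0.3673 0.0792]
0.08 0.105 60 [0.4755 0.36   0.0939] [0.4677 0.3219 0.0813] [0.4872 0.3672 0.1047]
0.105 0.12 572 [0.4781 0.3403 0.1109] [0.4683 0.3112 0.106 ] [0.4889 0.367  0.1128]
478.3303527832031 339.2010803222656 10.077380180358887 55.80387496948242 12.316917419433594
EighResult(eigenvalues=array([8.57842020e-06, 2.71063569e-04]), eigenvectors=array([[-0.97639377, -0.21599814],
       [-0.21599814,  0.97639377]])) 12.474092776075281
```

Run:
```python
from h import *
plan([0.4783,0.3392,0.065],Rdown(np.radians(12.4)))
```

```text
t 2.4833 p0 [0.4761 0.3392 0.2511] rv [ 0.001 -0.011 -0.   ] n 5 tool shift if no turn [0.011 4.654 0.058]
[0.002 0.931 0.012] [ 0.    -0.002 -0.   ]
[0.002 0.931 0.011] [ 0.    -0.002 -0.   ]
[0.002 0.931 0.011] [ 0.    -0.002 -0.   ]
[0.002 0.931 0.011] [ 0.    -0.002 -0.   ]
[0.002 0.931 0.011] [ 0.    -0.002 -0.   ]
```

```bash
cat >> h.py <<'E'
def shot(name,tag):
    c=cam(name); p,d=imaging.get_image(name); cv2.imwrite(f"pics/{tag}.png",np.clip(p[:,:,::-1].astype(float)*1.6,0,255).astype(np.uint8)); return c,p,d
def cloud(c,d,u0,v0,u1,v1):
    K,D,R,t=c
    vv,uu=np.mgrid[v0:v1,u0:u1]; uv=np.stack([uu.ravel(),vv.ravel()],1).astype(float)
    n=cv2.undistortPoints(uv[:,None],K,D)[:,0]; z=d[v0:v1,u0:u1].ravel()
    P=np.column_stack([n*z[:,None],z]); W=(P-t)@R; return W[z>0],uv[z>0]
E
python3 - <<'E'
from h import *
c,p,d=shot('wrist','w2'); print(cam('wrist')[3]-c[3])
W,uv=cloud(c,d,250,135,300,225); q=W[(W[:,2]>.1)]
print(cv2.minAreaRect((q[:,:2]*1000).astype(np.float32)), q.mean(0))
E
```

```text
[-1.08012365e-04 -2.11741721e-05 -5.12582431e-05]
((470.3234558105469, 343.6958312988281), (9.99902057647705, 55.1717414855957), 12.825571060180664) [0.4700963  0.34498463 0.11051571]
```

Run:
```python
from h import *
s=arm.sense();print(s['tool_pos'],s['joint_vel'])
c,p,d=shot('wrist','w3'); 
o=-c[2].T@c[3]; print("cam in tool",s['tool_rot'].T@(o-s['tool_pos']))
W,uv=cloud(c,d,250,135,300,225); q=W[(W[:,2]>.1)]
print(cv2.minAreaRect((q[:,:2]*1000).astype(np.float32)), q.mean(0),uv[W[:,2]>.1].mean(0))
for f,cc in [(np.load('top0.npz'),cam('top')),(np.load('scene0.npz'),cam('scene'))]:
    W,uv=cloud(cc,f['d'],0,0,560,420)
    m=(W[:,2]>.095)&(W[:,2]<.125)&(abs(W[:,0]-.475)<.05)&(abs(W[:,1]-.34)<.04); q=W[m]
    print(m.sum(),cv2.minAreaRect((q[:,:2]*1000).astype(np.float32)), q.mean(0))
    m=(W[:,2]>.04)&(W[:,2]<.05)&(abs(W[:,0]-.475)<.1)&(abs(W[:,1]-.25)<.2); q=W[m]
    print('rack',m.sum(),cv2.minAreaRect((q[:,:2]*1000).astype(np.float32)))
W,uv=cloud(c,d,0,0,560,420)
m=(W[:,2]>.04)&(W[:,2]<.05)&(abs(W[:,0]-.475)<.1)&(abs(W[:,1]-.25)<.2); q=W[m]
print('rack',m.sum(),cv2.minAreaRect((q[:,:2]*1000).astype(np.float32)))
```

```text
[0.47602198 0.33933159 0.25121195] [ 0.00394472 -0.00203502 -0.00204936 -0.00249701 -0.00216174  0.00195374]
cam in tool [-0.08483854 -0.14242787  0.00039308]
((470.464599609375, 343.0013122558594), (10.020605087280273, 56.53711700439453), 12.7781982421875) [0.47019938 0.34449851 0.11058203] [275.86426117 184.8024055 ]
106 ((471.2724609375, 341.343994140625), (10.200579643249512, 55.405540466308594), 12.892436027526855) [0.47140926 0.3392887  0.11061064]
rack 3099 ((447.9952697753906, 247.73727416992188), (140.2845916748047, 289.8681640625), 2.6225154399871826)
103 ((470.6949157714844, 342.01300048828125), (10.887307167053223, 61.91778564453125), 12.334704399108887) [0.47233136 0.33880965 0.1077968 ]
rack 2051 ((448.59368896484375, 246.43930053710938), (142.60836791992188, 295.4532775878906), 3.2277917861938477)
rack 11604 ((447.6856689453125, 246.4102325439453), (141.34463500976562, 291.49761962890625), 3.047142505645752)
```

View pics/w3.png

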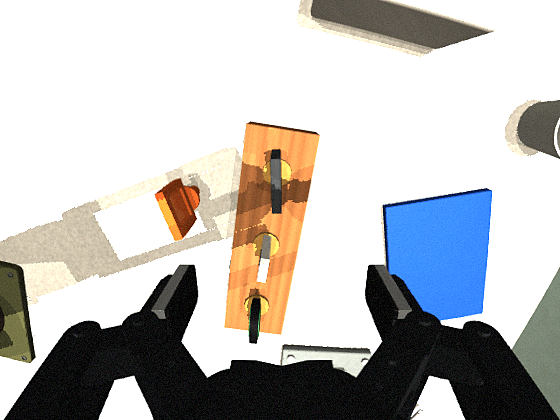

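Run:
```python
from h import *
plan([0.4706,0.3425,0.065],Rdown(np.radians(12.8)),step=.94)
```

```text
t 2.5833 p0 [0.4761 0.3394 0.2513] rv [ 0.    -0.017 -0.   ] n 5 tool shift if no turn [-0.103  4.657 -0.115]
[-0.021  0.931 -0.023] [ 0.    -0.003 -0.   ]
[-0.021  0.931 -0.023] [ 0.    -0.003 -0.   ]
[-0.021  0.931 -0.023] [ 0.    -0.003 -0.   ]
[-0.021  0.931 -0.023] [ 0.    -0.003 -0.   ]
[-0.021  0.931 -0.023] [ 0.    -0.003 -0.   ]
```

Call:
drive_tool:
  targets:
    - {"translation": [-0.1,0.5,-0.115],"rot": [0,-0.017,0],"jaw": 0.3}
    - {"translation": [0,0.9,0],"rot": [0,0,0],"jaw": 0.3}
    - {"translation": [0,0.9,0],"rot": [0,0,0],"jaw": 0.3}
    - {"translation": [0,0.6,0],"rot": [0,0,0],"jaw": 0.3}
    - {"translation": [0,0,0],"rot": [0,0,0],"jaw": 0.3}

```text
time: 3.0
tool_pos: [0.4672, 0.34, 0.1301]
tool_rot: [[0.221, -0.01, 0.975], [-0.975, -0.006, 0.221], [0.004, -1.0, -0.011]]
contact_force: [-0.3, -0.6, -0.4]
finger_gap: 0.647
```

Run:
```python
from h import *
plan([0.4706,0.3425,0.065],Rdown(np.radians(12.8)),step=.94)
c,p,d=shot('wrist','w4')
```

```text
t 3.0 p0 [0.4672 0.34   0.1301] rv [ 0.011 -0.     0.004] n 2 tool shift if no turn [-0.047  1.627  0.113]
[-0.024  0.813  0.056] [ 0.005 -0.     0.002]
[-0.022  0.814  0.052] [ 0.005 -0.     0.002]
```

View pics/w4.png

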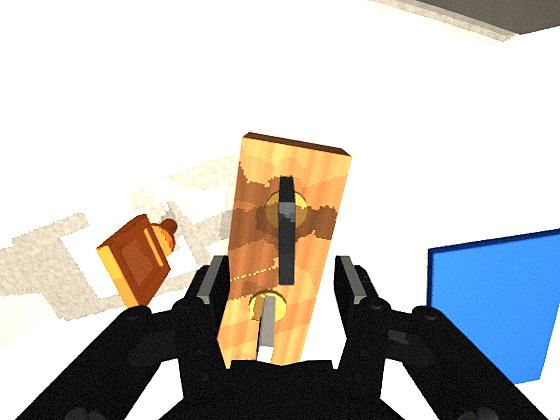

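Run:
```python
from h import *
plan([0.4706,0.3425,0.065],Rdown(np.radians(12.8)),step=.94)
c,p,d=shot('wrist','w4')
W,uv=cloud(c,d,250,135,330,300); q=W[(W[:,2]>.1)]
print(cv2.minAreaRect((q[:,:2]*1000).astype(np.float32)), q.mean(0))
```

```text
t 3.05 p0 [0.4691 0.341  0.1329] rv [ 0.006 -0.     0.002] n 2 tool shift if no turn [-0.032  1.696  0.057]
[-0.016  0.848  0.028] [ 0.003 -0.     0.001]
[-0.015  0.848  0.026] [ 0.003 -0.     0.001]
((470.1281433105469, 343.1553955078125), (9.962467193603516, 56.67119216918945), 13.192323684692383) [0.46947561 0.34630366 0.11045534]
```

Call:
drive_tool:
  targets:
    - {"translation": [0,0.6,0],"rot": [0,0,0],"jaw": 0.3}
    - {"translation": [0,0.6,0],"rot": [0,0,0],"jaw": 0.3}
    - {"translation": [0,0.5,0],"rot": [0,0,0],"jaw": 0.3}
    - {"translation": [0,0,0],"rot": [0,0,0],"jaw": -1}
    - {"translation": [0,0,0],"rot": [0,0,0],"jaw": -1}
  grip_force: 45

```text
time: 3.52
tool_pos: [0.4727, 0.3423, 0.0686]
tool_rot: [[0.22, 0.001, 0.976], [-0.976, 0.001, 0.22], [-0.0, -1.0, 0.001]]
contact_force: [-0.1, 1.2, 0.4]
finger_gap: 0.377
```

Call:
drive_tool:
  targets:
    - {"translation": [0,0,0],"rot": [0,0,0],"jaw": -1}
    - {"translation": [0,0,0],"rot": [0,0,0],"jaw": -1}
    - {"translation": [0,0,0],"rot": [0,0,0],"jaw": -1}
    - {"translation": [0,0,0],"rot": [0,0,0],"jaw": -1}
    - {"translation": [0,0,0],"rot": [0,0,0],"jaw": -1}

```text
time: 3.93
tool_pos: [0.4721, 0.3422, 0.0694]
tool_rot: [[0.219, 0.001, 0.976], [-0.976, 0.002, 0.219], [-0.001, -1.0, 0.002]]
contact_force: [-3.8, -0.3, 6.9]
finger_gap: 0.11
```

Run:
```python
from h import *
s=arm.sense();print(s['tool_pos'],s['finger_gap'],s['contact_force'])
c,p,d=shot('wrist','w5')
W,uv=cloud(c,d,200,135,370,360); q=W[(W[:,2]>.1)&(W[:,2]<.115)]
print(cv2.minAreaRect((q[:,:2]*1000).astype(np.float32)), q.mean(0))
```

```text
[0.47213315 0.34218927 0.06941239] 0.11030920293909437 [-3.76611329 -0.28827734  6.91778645]
((474.7972412109375, 350.82208251953125), (52.146636962890625, 50.22064971923828), 50.17963409423828) [0.47090104 0.34973    0.10985417]
```

View pics/w5.png

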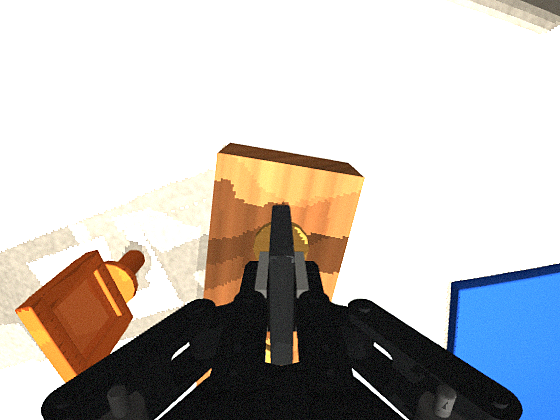

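Gripped. The gap is about 9.4 mm on the 10 mm frame, and the frame is centred in the pads in the picture at (281,265). Now I'll lift.

Call:
drive_tool:
  targets:
    - {"translation": [0,-0.3,0],"rot": [0,0,0],"jaw": -1}
    - {"translation": [0,-0.7,0],"rot": [0,0,0],"jaw": -1}
    - {"translation": [0,-0.8,0],"rot": [0,0,0],"jaw": -1}
    - {"translation": [0,-0.8,0],"rot": [0,0,0],"jaw": -1}
    - {"translation": [0,-0.7,0],"rot": [0,0,0],"jaw": -1}

```text
time: 4.4
tool_pos: [0.4728, 0.3418, 0.2024]
tool_rot: [[0.219, 0.003, 0.976], [-0.976, 0.001, 0.219], [-0.001, -1.0, 0.003]]
contact_force: [0.2, 0.5, -1.1]
finger_gap: 0.111
```

Run:
```python
from h import *
s=arm.sense();print(s['tool_pos'],s['finger_gap'],s['contact_force'])
for f,cc,n in [(np.load('top0.npz'),cam('top'),'top'),(np.load('scene0.npz'),cam('scene'),'scene')]:
    W,uv=cloud(cc,f['d'],0,0,560,420)
    m=(W[:,2]>.055)&(W[:,2]<.063)&(abs(W[:,0]-.62)<.06)&(abs(W[:,1]+.011)<.05); q=W[m]; r=cv2.minAreaRect((q[:,:2]*1000).astype(np.float32))
    print(n,'collar',m.sum(),r,q.mean(0), q[:,2].std())
    m=(W[:,2]>.095)&(W[:,2]<.115)&(abs(W[:,0]-.51)<.06)&(abs(W[:,1]+.14)<.05); q=W[m]
    print('knob',m.sum(),q.mean(0),q.min(0),q.max(0))
    m=(W[:,2]>.062)&(W[:,2]<.068)&(abs(W[:,0]-.63)<.06)&(abs(W[:,1]+.1)<.05); q=W[m]
    print('head',m.sum(),q.mean(0),cv2.minEnclosingCircle((q[:,:2]*1000).astype(np.float32)))
    m=(W[:,2]>.07)&(W[:,2]<.08)&(abs(W[:,0]-.63)<.06)&(abs(W[:,1]+.1)<.05); q=W[m]
    if m.sum(): print('hex',m.sum(),q.mean(0))
    m=(W[:,2]>.01)&(W[:,2]<.018)&(abs(W[:,0]-.63)<.13)&(abs(W[:,1]+.06)<.2); q=W[m]
    print('base',m.sum(),cv2.minAreaRect((q[:,:2]*1000).astype(np.float32)))
t=cam('top')
for u in [(279,187.7),(316.3,181.7),(312.7,162.3)]:
    print(atz(t,u,.06 if u[0]!=316.3 else .074))
```

```text
[0.47282967 0.34182182 0.20235642] 0.11113626386602575 [ 0.22869377  0.45302663 -1.13653627]
top collar 536 ((606.1951904296875, -16.38317108154297), (98.054931640625, 78.58515167236328), 7.893709182739258) [ 0.62020677 -0.007619    0.06026969] 0.0016274644339957665
knob 68 [ 0.50917322 -0.13745005  0.11144239] [ 0.49937953 -0.14945459  0.0970825 ] [ 0.52109457 -0.12628302  0.11495149]
head 470 [ 0.63134    -0.10106849  0.06450435] ((625.22412109375, -89.97886657714844), 64.77196502685547)
hex 94 [ 0.63382654 -0.10091219  0.07495301]
base 3302 ((657.2431640625, -29.762420654296875), (232.20635986328125, 318.3269958496094), 10.18394947052002)
scene collar 639 ((607.389404296875, -16.293861389160156), (99.39057159423828, 74.1747817993164), 9.775014877319336) [ 0.6227436  -0.01071446  0.0595657 ] 0.0015830447419209104
knob 103 [ 0.51397317 -0.14116449  0.10888194] [ 0.49896785 -0.1523559   0.09537308] [ 0.52308504 -0.1289914   0.11495898]
head 448 [ 0.63638392 -0.10411667  0.06376373] ((618.8203735351562, -91.75989532470703), 56.076507568359375)
hex 110 [ 0.63594531 -0.10390325  0.0739373 ]
base 3543 ((625.1211547851562, -29.879501342773438), (248.18873596191406, 338.4570007324219), 0.2879787087440491)
[ 0.62124486 -0.00859543  0.06      ]
[ 0.63209518 -0.1030859   0.074     ]
[ 0.68433067 -0.09648671  0.06      ]
```

Run:
```python
from h import *
plan([0.622,-0.0095,0.18],Rdown(np.radians(12.8)),step=.95)
```

```text
t 4.4 p0 [0.4728 0.3418 0.2024] rv [-0.003 -0.002 -0.001] n 11 tool shift if no turn [9.387 0.557 1.711]
[0.853 0.051 0.156] [-0. -0. -0.]
[0.853 0.051 0.155] [-0. -0. -0.]
[0.853 0.051 0.155] [-0. -0. -0.]
[0.853 0.051 0.155] [-0. -0. -0.]
[0.854 0.051 0.155] [-0. -0. -0.]
[0.854 0.051 0.155] [-0. -0. -0.]
[0.854 0.051 0.155] [-0. -0. -0.]
[0.854 0.051 0.154] [-0. -0. -0.]
[0.854 0.051 0.154] [-0. -0. -0.]
[0.854 0.051 0.154] [-0. -0. -0.]
[0.854 0.051 0.154] [-0. -0. -0.]
```

Call:
drive_tool:
  targets:
    - {"translation": [0.5,0,0.09],"rot": [0,0,0],"jaw": -1}
    - {"translation": [0.75,0,0.14],"rot": [0,0,0],"jaw": -1}
    - {"translation": [0.8,0,0.145],"rot": [0,0,0],"jaw": -1}
    - {"translation": [0.8,0,0.145],"rot": [0,0,0],"jaw": -1}
    - {"translation": [0.8,0,0.145],"rot": [0,0,0],"jaw": -1}

```text
time: 4.82
tool_pos: [0.5309, 0.2038, 0.2006]
tool_rot: [[0.22, 0.003, 0.975], [-0.975, 0.0, 0.22], [0.0, -1.0, 0.003]]
contact_force: [0.4, 0.2, -0.5]
finger_gap: 0.113
```

Call:
drive_tool:
  targets:
    - {"translation": [0.8,0,0.145],"rot": [0,0,0],"jaw": -1}
    - {"translation": [0.8,0,0.145],"rot": [0,0,0],"jaw": -1}
    - {"translation": [0.8,0,0.145],"rot": [0,0,0],"jaw": -1}
    - {"translation": [0.8,0,0.145],"rot": [0,0,0],"jaw": -1}
    - {"translation": [0.8,0,0.145],"rot": [0,0,0],"jaw": -1}

```text
time: 5.23
tool_pos: [0.5943, 0.0534, 0.2004]
tool_rot: [[0.219, 0.002, 0.976], [-0.976, -0.0, 0.219], [0.001, -1.0, 0.002]]
contact_force: [1.0, 0.0, -1.5]
finger_gap: 0.111
```

Call:
drive_tool:
  targets:
    - {"translation": [0.8,0.1,0.15],"rot": [0,0,0],"jaw": -1}
    - {"translation": [0.6,0.2,0.11],"rot": [0,0,0],"jaw": -1}
    - {"translation": [0.34,0.2,0.06],"rot": [0,0,0],"jaw": -1}
    - {"translation": [0,0.05,0],"rot": [0,0,0],"jaw": -1}
    - {"translation": [0,0,0],"rot": [0,0,0],"jaw": -1}

```text
time: 5.65
tool_pos: [0.6204, -0.0101, 0.1765]
tool_rot: [[0.218, -0.002, 0.976], [-0.976, 0.001, 0.218], [-0.001, -1.0, -0.002]]
contact_force: [-0.1, 0.7, -1.0]
finger_gap: 0.11
```

Run:
```python
from h import *
s=arm.sense();print(s['time'],s['tool_pos'],s['finger_gap'],s['contact_force'])
shot('scene','s6'); s=arm.sense();print(s['tool_pos'],np.abs(s['joint_vel']).max())
c,p,d=shot('wrist','w6')
plan([0.622,-0.0095,0.14],Rdown(np.radians(12.8)),step=.95)
```

```text
5.65 [ 0.62039953 -0.01013101  0.17647798] 0.10965517159700414 [-0.09822463  0.66215699 -0.97249718]
[ 0.62034877 -0.00925444  0.17692092] 0.02049631211189064
t 5.75 p0 [ 0.6205 -0.0088  0.1773] rv [ 0.001 -0.002 -0.001] n 1 tool shift if no turn [0.027 0.933 0.033]
[0.027 0.933 0.033] [ 0.001 -0.002 -0.001]
```

View pics/w6.png

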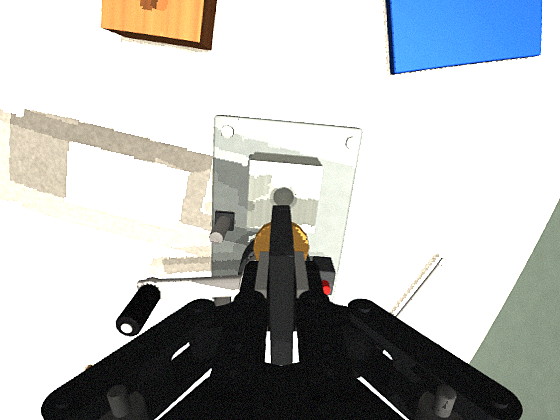

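View pics/s6.png

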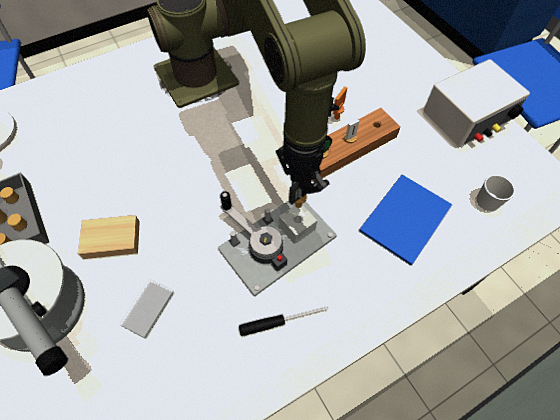

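Run:
```python
from h import *
s=arm.sense(); c,p,d=shot('wrist','w7'); print(s['tool_pos'])
np.savez('w7.npz',p=p,d=d)
g=p[145:300,210:360]; g=cv2.resize(np.clip(g*1.3,0,255).astype(np.uint8),None,fx=5,fy=3.8,interpolation=cv2.INTER_CUBIC)
g=cv2.resize(np.clip(p[145:265,210:360]*1.2,0,255).astype(np.uint8),None,fx=5,fy=5,interpolation=cv2.INTER_CUBIC); cv2.imwrite('pics/w7z.png',g[:,:,::-1])
W,uv=cloud(c,d,200,150,370,400)
m=(W[:,2]>.2)&(W[:,2]<.23)&(np.abs((W-s['tool_pos'])@s['tool_rot'][:,2])<.0075); q=W[m]; print('frame',m.sum(),q.mean(0),cv2.minAreaRect((q[:,:2]*1000).astype(np.float32)))
T=(q-s['tool_pos'])@s['tool_rot']; print('in tool',T.min(0),T.max(0))
W,uv=cloud(c,d,230,150,340,260)
m=(W[:,2]>.057)&(W[:,2]<.064); q=W[m]; print('collar',m.sum(),q.min(0),q.max(0)); 
a=np.radians(7.6); ex=np.array([np.cos(a),np.sin(a)]); ey=np.array([-np.sin(a),np.cos(a)])
for e in(ex,ey): print(np.percentile(q[:,:2]@e,[.5,2,50,98,99.5]))
print('expected',np.array([.622,-.0095])@ex,np.array([.622,-.0095])@ey)
print(proj(c,[[.622,-.0095,.06]]))
```

```text
[ 0.62050047 -0.00878839  0.17732893]
frame 3976 [ 0.61926383 -0.00204885  0.21740287] ((620.2413940429688, -7.546297073364258), (15.007397651672363, 57.132164001464844), 12.68683910369873)
in tool [-0.02987457 -0.05259054 -0.00749995] [ 0.02725839 -0.02267532  0.00749993]
collar 3820 [ 0.58664462 -0.07654777  0.05701514] [0.65771618 0.02841858 0.06190825]
[0.58415936 0.58486175 0.61481492 0.64688382 0.64766743]
[-0.12103493 -0.11890352 -0.08172998 -0.05816765 -0.05773712]
expected 0.6152796303290162 -0.0916800223723198
[[282.02483175 199.73643569]]
```

View pics/w7z.png

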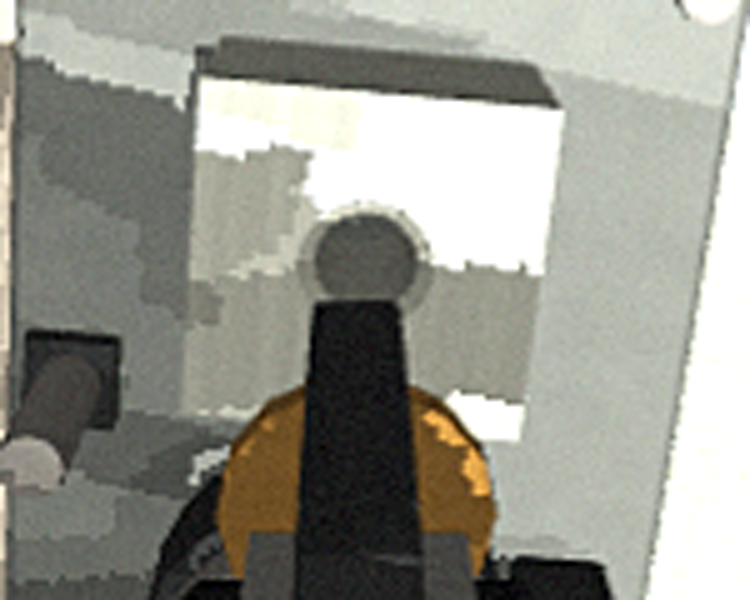

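Call:
drive_tool:
  targets:
    - {"translation": [0.01,0.3,0.065],"rot": [0,0,0],"jaw": -1}
    - {"translation": [0,0.5,0],"rot": [0,0,0],"jaw": -1}
    - {"translation": [0,0.25,0],"rot": [0,0,0],"jaw": -1}
    - {"translation": [0,0,0],"rot": [0,0,0],"jaw": -1}
    - {"translation": [0,0,0],"rot": [0,0,0],"jaw": -1}

```text
time: 6.22
tool_pos: [0.6229, -0.009, 0.1343]
tool_rot: [[0.22, -0.002, 0.975], [-0.975, 0.0, 0.22], [-0.001, -1.0, -0.002]]
contact_force: [0.5, -0.6, -2.0]
finger_gap: 0.11
```

Run:
```python
from h import *
s=arm.sense();print(s['time'],s['tool_pos'],s['contact_force'])
c,p,d=shot('wrist','w8'); s=arm.sense();print(s['tool_pos'])
c,p,d=shot('scene','s8')
g=cv2.resize(np.clip(p[160:290,230:370]*1.5,0,255).astype(np.uint8),None,fx=4.5,fy=4.5,interpolation=cv2.INTER_CUBIC); cv2.imwrite('pics/s8z.png',g[:,:,::-1])
plan([0.6231,-0.0086,0.0844],Rdown(np.radians(12.8)))
```

```text
6.2167 [ 0.62286488 -0.00904709  0.13430328] [ 0.46184241 -0.57567099 -1.99664906]
[ 0.62371935 -0.00925937  0.13520812]
t 6.3167 p0 [ 0.6243 -0.0095  0.1358] rv [-0.001 -0.002  0.   ] n 2 tool shift if no turn [-0.028  1.285 -0.025]
[-0.014  0.643 -0.012] [-0.    -0.001  0.   ]
[-0.014  0.643 -0.012] [-0.    -0.001  0.   ]
```

View pics/s8z.png

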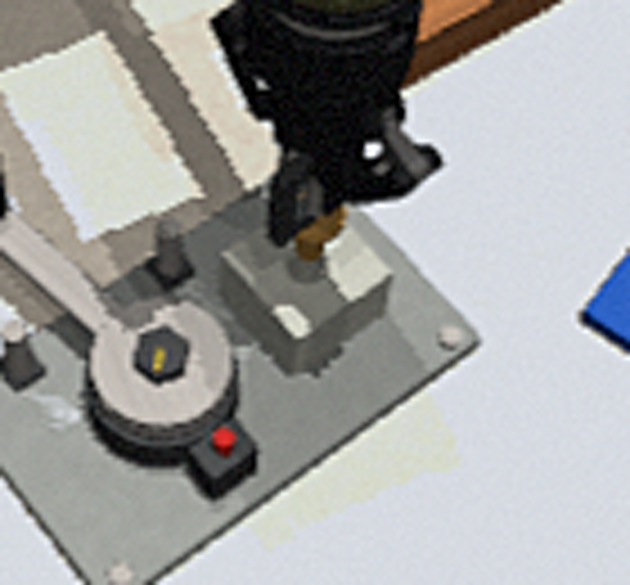

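View pics/w8.png

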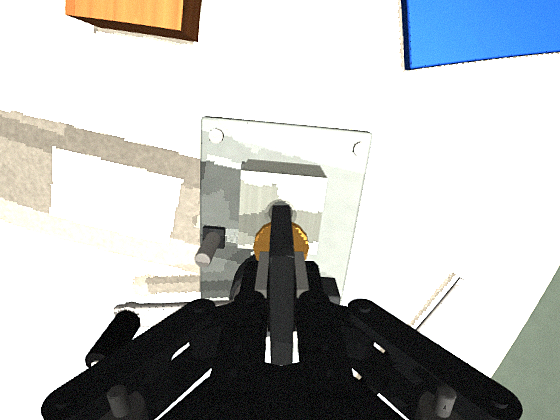

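Call:
drive_tool:
  targets:
    - {"translation": [-0.02,0.2,-0.02],"rot": [0,0,0],"jaw": -1}
    - {"translation": [0,0.2,0],"rot": [0,0,0],"jaw": -1}
    - {"translation": [0,0.2,0],"rot": [0,0,0],"jaw": -1}
    - {"translation": [0,0.1,0],"rot": [0,0,0],"jaw": -1}
    - {"translation": [0,0,0],"rot": [0,0,0],"jaw": -1}

```text
time: 6.73
tool_pos: [0.6216, -0.0092, 0.1056]
tool_rot: [[0.219, -0.003, 0.976], [-0.976, 0.0, 0.219], [-0.001, -1.0, -0.003]]
contact_force: [0.2, 0.1, -2.1]
finger_gap: 0.107
```

Call:
drive_tool:
  targets:
    - {"translation": [0,0.15,0],"rot": [0,0,0],"jaw": -1}
    - {"translation": [0,0.15,0],"rot": [0,0,0],"jaw": -1}
    - {"translation": [0,0.13,0],"rot": [0,0,0],"jaw": -1}
    - {"translation": [0,0.1,0],"rot": [0,0,0],"jaw": -1}
    - {"translation": [0,0.03,0],"rot": [0,0,0],"jaw": -1}

```text
time: 7.15
tool_pos: [0.6224, -0.0091, 0.0845]
tool_rot: [[0.219, -0.001, 0.976], [-0.976, 0.0, 0.219], [-0.0, -1.0, -0.001]]
contact_force: [-1.9, -0.8, 5.5]
finger_gap: 0.111
```

Run:
```python
from h import *
for i in range(3):
    s=arm.sense();print(s['time'],s['tool_pos'],s['contact_force'],s['moment'])
    c,p,d=shot('scene','s9')
g=cv2.resize(np.clip(p[160:290,230:370]*1.5,0,255).astype(np.uint8),None,fx=4.5,fy=4.5,interpolation=cv2.INTER_CUBIC); cv2.imwrite('pics/s9z.png',g[:,:,::-1])
```

```text
7.15 [ 0.62240211 -0.00914959  0.08445676] [-1.89511616 -0.82568586  5.50233159] [0.01961409 0.38989611 0.01214645]
7.2 [ 0.62252999 -0.00918378  0.0846102 ] [-0.12865388 -0.33780463  0.07226728] [ 0.03111321 -0.04246413 -0.00417255]
7.25 [ 0.62273715 -0.00916847  0.08475224] [ 0.13908318  0.15088531 -2.00086563] [-0.00232038  0.0061906  -0.01730204]
```

View pics/s9z.png

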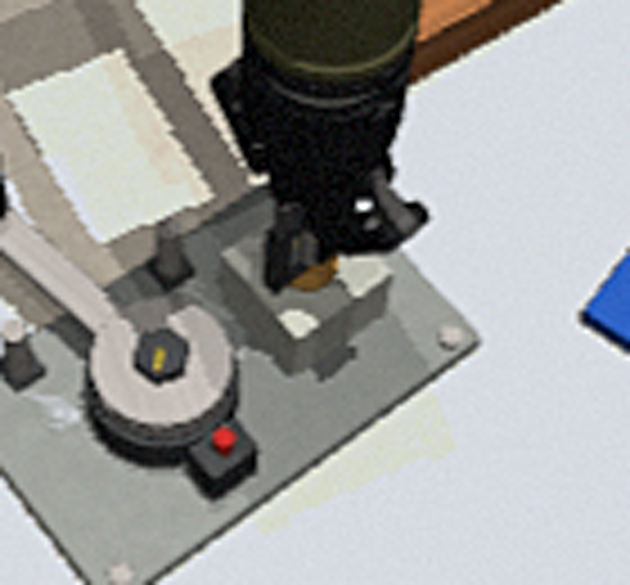

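Call:
drive_tool:
  targets:
    - {"translation": [0,0.05,0],"rot": [0,0,0],"jaw": -1}
    - {"translation": [0,0.04,0],"rot": [0,0,0],"jaw": -1}
    - {"translation": [0,0,0],"rot": [0,0,0],"jaw": -1}
    - {"translation": [0,0,0],"rot": [0,0,0],"jaw": -1}
    - {"translation": [0,0,0],"rot": [0,0,0],"jaw": -1}

```text
time: 7.72
tool_pos: [0.6232, -0.0092, 0.0844]
tool_rot: [[0.219, 0.002, 0.976], [-0.976, -0.0, 0.219], [0.001, -1.0, 0.002]]
contact_force: [-5.8, 0.4, 15.5]
finger_gap: 0.114
```

Call:
drive_tool:
  targets:
    - {"translation": [0,-0.05,0],"rot": [0,0,0],"jaw": -0.3}
    - {"translation": [0,0,0],"rot": [0,0,0],"jaw": -0.1}
    - {"translation": [0,0,0],"rot": [0,0,0],"jaw": -0.1}
    - {"translation": [0,0,0],"rot": [0,0,0],"jaw": -0.1}
    - {"translation": [0,0,0],"rot": [0,0,0],"jaw": -0.1}

```text
time: 8.13
tool_pos: [0.6227, -0.0092, 0.0829]
tool_rot: [[0.219, -0.0, 0.976], [-0.976, 0.0, 0.219], [-0.0, -1.0, -0.0]]
contact_force: [-0.4, -0.3, -0.5]
finger_gap: 0.452
```

Call:
drive_tool:
  targets:
    - {"translation": [0,-0.4,0],"rot": [0,0,0],"jaw": -0.1}
    - {"translation": [0,-0.8,0],"rot": [0,0,0],"jaw": -0.1}
    - {"translation": [0,-0.9,0],"rot": [0,0,0],"jaw": -0.1}
    - {"translation": [0,-0.7,0],"rot": [0,0,0],"jaw": -0.1}
    - {"translation": [0,-0.2,0],"rot": [0,0,0],"jaw": -0.1}

```text
time: 8.55
tool_pos: [0.6258, -0.0094, 0.2084]
tool_rot: [[0.219, 0.008, 0.976], [-0.976, -0.001, 0.219], [0.003, -1.0, 0.008]]
contact_force: [1.2, -0.3, 0.0]
finger_gap: 0.453
```

Run:
```python
from h import *
c,p,d=shot('scene','s10')
s=arm.sense();print(s['time'],s['tool_pos'],s['contact_force'],s['finger_gap'])
g=cv2.resize(np.clip(p[140:290,190:370]*1.5,0,255).astype(np.uint8),None,fx=4,fy=4,interpolation=cv2.INTER_CUBIC); cv2.imwrite('pics/s10z.png',g[:,:,::-1])
c,p,d=shot('wrist','w10')
W,uv=cloud(c,d,150,100,400,420)
m=(W[:,2]>.1)&(W[:,2]<.14)&(np.hypot(W[:,0]-.622,W[:,1]+.008)<.05); q=W[m]; print('frame',m.sum(),q.mean(0),cv2.minAreaRect((q[:,:2]*1000).astype(np.float32)),np.percentile(q[:,2],[5,50,95]))
```

```text
8.6 [ 0.62567704 -0.0093723   0.20804337] [ 0.35925005 -0.23659918  1.4540278 ] 0.4489250078015887
frame 871 [ 0.62293374 -0.00466391  0.12458129] ((623.6083984375, -8.037864685058594), (9.268291473388672, 56.38420486450195), 12.453617095947266) [0.11343709 0.12572192 0.12680558]
```

View pics/s10z.png

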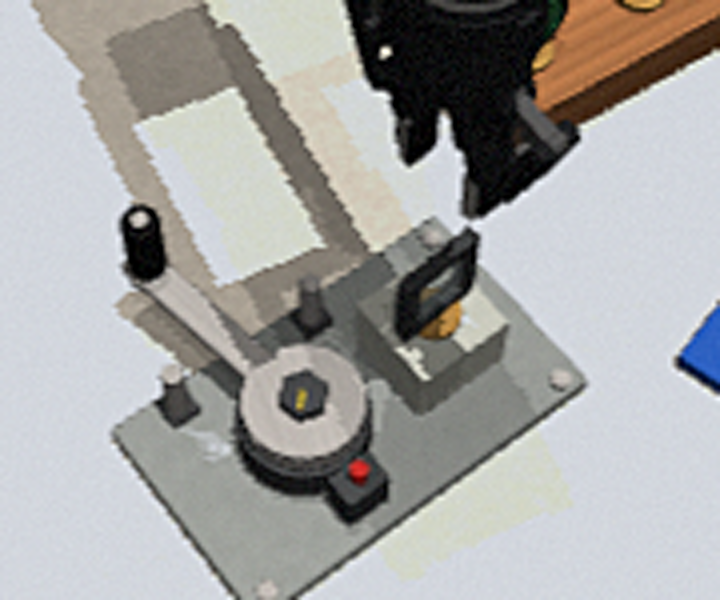

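View pics/w10.png

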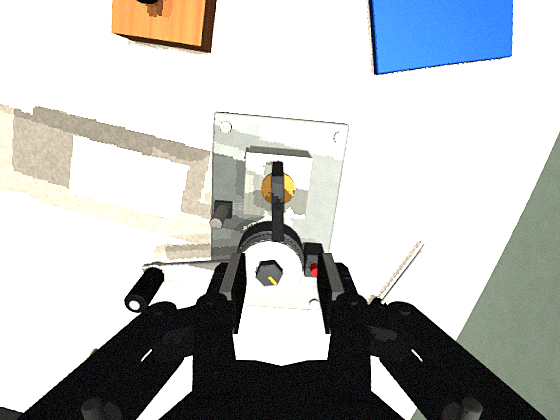

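The grating is seated: the frame top is at 125.7 mm against 126 expected, and it stands upright. Next I'll measure the bolt axis and knob.

Run:
```python
from h import *
s=arm.sense();print(s['time'],s['tool_pos'],s['joints'].round(2))
c,p,d=shot('wrist','w11')
W,uv=cloud(c,d,0,0,560,420)
r=lambda ct,rad,a,b:(W[:,2]>a)&(W[:,2]<b)&(np.hypot(W[:,0]-ct[0],W[:,1]-ct[1])<rad)
m=r((.512,-.14),.04,.108,.116); q=W[m]; print('knobtop',m.sum(),q.mean(0),cv2.minEnclosingCircle((q[:,:2]*1000).astype(np.float32)),uv[m].mean(0))
m=r((.634,-.102),.03,.071,.078); q=W[m]; print('hex',m.sum(),q.mean(0),cv2.minEnclosingCircle((q[:,:2]*1000).astype(np.float32)),uv[m].mean(0))
m=r((.634,-.102),.05,.0615,.067); q=W[m]; print('head',m.sum(),q.mean(0),cv2.minEnclosingCircle((q[:,:2]*1000).astype(np.float32)))
m=r((.686,-.096),.015,.05,.066);q=W[m]; print('pin',m.sum(),q.mean(0),np.percentile(q[:,2],[5,50,95]))
for cn in ['top','scene']:
    f=np.load(cn+'0.npz');W,_=cloud(cam(cn),f['d'],0,0,560,420)
    m=r((.512,-.14),.04,.108,.116); q=W[m]; print(cn,'knobtop',m.sum(),q.mean(0),cv2.minEnclosingCircle((q[:,:2]*1000).astype(np.float32)))
    m=r((.634,-.102),.03,.071,.078); q=W[m]; print('hex',m.sum(),q.mean(0))
    m=r((.686,-.096),.015,.05,.066);q=W[m]; print('pin',m.sum(),q.mean(0),np.percentile(q[:,2],[5,50,95]))
```

```text
8.65 [ 0.6243906  -0.00928581  0.20554723] [-0.08  0.39  1.44  0.    1.3  -0.3 ]
knobtop 368 [ 0.51047629 -0.13571741  0.11156108] ((510.3872985839844, -137.85289001464844), 12.222211837768555) [136.14673913 303.17391304]
hex 480 [ 0.63456333 -0.10041259  0.07425868] ((635.2646484375, -101.50631713867188), 15.167826652526855) [270.45208333 276.19791667]
head 2229 [ 0.63705141 -0.09850896  0.06351378] ((635.3792114257812, -101.96473693847656), 36.648643493652344)
pin 49 [ 0.68359779 -0.09377418  0.05729173] [0.05166834 0.05918191 0.06019888]
top knobtop 73 [ 0.50917138 -0.13772086  0.11228646] ((509.28179931640625, -138.34288024902344), 11.928848266601562)
hex 86 [ 0.63397157 -0.10152212  0.07486827]
pin 34 [ 0.68497401 -0.09606386  0.05463258] [0.05028432 0.05212886 0.0621386 ]
scene knobtop 74 [ 0.51168004 -0.14041346  0.11186879] ((510.830078125, -141.25390625), 12.52046012878418)
hex 107 [ 0.63597469 -0.10411904  0.07402696]
pin 29 [ 0.68734432 -0.09644052  0.05681135] [0.05046358 0.05754269 0.06196891]
```

Run:
```python
from h import *
plan([0.510,-0.139,0.18],Rdown(np.radians(-73.5)),rs=.117)
```

```text
t 8.7 p0 [ 0.6229 -0.0092  0.2035] rv [-1.000e-03  1.504e+00 -0.000e+00] n 13 tool shift if no turn [ 2.548  0.584 -3.467]
[ 0.196  0.045 -0.267] [-0.     0.116 -0.   ]
[ 0.225  0.045 -0.242] [-0.     0.116 -0.   ]
[ 0.252  0.045 -0.215] [-0.     0.116 -0.   ]
[ 0.275  0.045 -0.184] [-0.     0.116 -0.   ]
[ 0.294  0.045 -0.151] [-0.     0.116 -0.   ]
[ 0.31   0.045 -0.116] [-0.     0.116 -0.   ]
[ 0.321  0.045 -0.08 ] [-0.     0.116 -0.   ]
[ 0.328  0.045 -0.042] [-0.     0.116 -0.   ]
[ 0.331  0.045 -0.004] [-0.     0.116 -0.   ]
[0.329 0.045 0.034] [-0.     0.116 -0.   ]
[0.323 0.045 0.072] [-0.     0.116 -0.   ]
[0.312 0.045 0.109] [-0.     0.116 -0.   ]
[0.298 0.045 0.144] [-0.     0.116 -0.   ]
```

Call:
drive_tool:
  targets:
    - {"translation": [0.2,0,-0.27],"rot": [0,0.116,0],"jaw": 0.2}
    - {"translation": [0.23,0,-0.24],"rot": [0,0.116,0],"jaw": 0.2}
    - {"translation": [0.25,0,-0.21],"rot": [0,0.116,0],"jaw": 0.2}
    - {"translation": [0.27,0,-0.18],"rot": [0,0.116,0],"jaw": 0.2}
    - {"translation": [0.29,0,-0.15],"rot": [0,0.116,0],"jaw": 0.2}

```text
time: 9.12
tool_pos: [0.5776, -0.0591, 0.2003]
tool_rot: [[-0.357, -0.005, 0.934], [-0.934, 0.001, -0.357], [0.001, -1.0, -0.005]]
contact_force: [0.2, -0.4, -0.0]
finger_gap: 0.6
```

Call:
drive_tool:
  targets:
    - {"translation": [0.31,0,-0.12],"rot": [0,0.116,0],"jaw": 0.2}
    - {"translation": [0.32,0,-0.08],"rot": [0,0.116,0],"jaw": 0.2}
    - {"translation": [0.33,0,-0.04],"rot": [0,0.116,0],"jaw": 0.2}
    - {"translation": [0.33,0,0],"rot": [0,0.116,0],"jaw": 0.2}
    - {"translation": [0.33,0,0.03],"rot": [0,0.116,0],"jaw": 0.2}

```text
time: 9.53
tool_pos: [0.534, -0.1088, 0.2005]
tool_rot: [[-0.81, -0.005, 0.586], [-0.586, 0.001, -0.81], [0.003, -1.0, -0.004]]
contact_force: [0.4, 0.7, -0.0]
finger_gap: 0.598
```

Call:
drive_tool:
  targets:
    - {"translation": [0.32,0.2,0.07],"rot": [0,0.116,0],"jaw": 0.2}
    - {"translation": [0.31,0.2,0.11],"rot": [0,0.116,0],"jaw": 0.2}
    - {"translation": [0.3,0.2,0.14],"rot": [0,0.116,0],"jaw": 0.2}
    - {"translation": [0,0,0],"rot": [0,0,0],"jaw": 0.2}
    - {"translation": [0,0,0],"rot": [0,0,0],"jaw": 0.2}

```text
time: 9.95
tool_pos: [0.5082, -0.138, 0.1771]
tool_rot: [[-0.96, -0.005, 0.282], [-0.282, 0.002, -0.96], [0.004, -1.0, -0.003]]
contact_force: [0.5, 0.5, 1.0]
finger_gap: 0.602
```

Run:
```python
from h import *
c,p,d=shot('top','t12')
plan([0.510,-0.139,0.071],Rdown(np.radians(-73.5)),rs=.117); print(arm.sense()['joints'].round(2),arm.sense()['contact_force'],arm.sense()['finger_gap'])
c,p,d=shot('wrist','w12')
W,uv=cloud(c,d,0,0,560,420)
r=lambda ct,rad,a,b:(W[:,2]>a)&(W[:,2]<b)&(np.hypot(W[:,0]-ct[0],W[:,1]-ct[1])<rad)
m=r((.512,-.14),.04,.108,.116); q=W[m]; print('knobtop',m.sum(),cv2.minEnclosingCircle((q[:,:2]*1000).astype(np.float32)),uv[m].mean(0))
```

```text
t 10.0 p0 [ 0.5093 -0.138   0.1779] rv [ 0.002 -0.002  0.002] n 3 tool shift if no turn [-0.014  2.673  0.035]
[-0.005  0.891  0.012] [ 0.001 -0.001  0.001]
[-0.004  0.891  0.011] [ 0.001 -0.001  0.001]
[-0.003  0.891  0.011] [ 0.001 -0.001  0.001]
[-0.34  0.29  1.68  0.    1.17  0.94] [ 0.74224061 -0.48334703  0.30418807] 0.59785598160087
knobtop 704 ((510.4869384765625, -138.77960205078125), 11.79763126373291) [282.34943182 218.49573864]
```

View pics/w12.png

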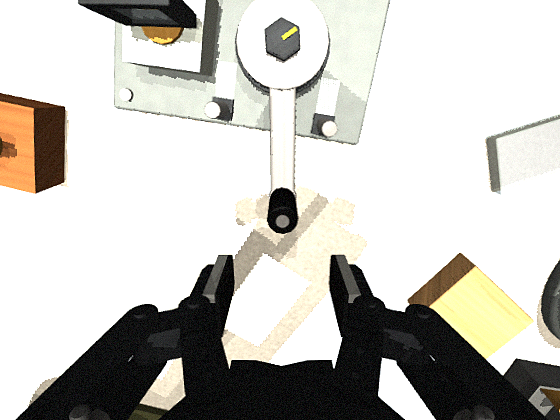

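Call:
drive_tool:
  targets:
    - {"translation": [-0.03,0.5,0.01],"rot": [0,0,0],"jaw": 0.2}
    - {"translation": [0,0.8,0],"rot": [0,0,0],"jaw": 0.2}
    - {"translation": [0,0.8,0],"rot": [0,0,0],"jaw": 0.2}
    - {"translation": [0,0.5,0],"rot": [0,0,0],"jaw": 0.2}
    - {"translation": [0,0.07,0],"rot": [0,0,0],"jaw": 0.2}

```text
time: 10.47
tool_pos: [0.5092, -0.1369, 0.0691]
tool_rot: [[-0.959, -0.006, 0.283], [-0.283, 0.003, -0.959], [0.005, -1.0, -0.004]]
contact_force: [0.3, 0.6, 1.2]
finger_gap: 0.598
```

Call:
drive_tool:
  targets:
    - {"translation": [0,0,0],"rot": [0,0,0],"jaw": -0.35}
    - {"translation": [0,0,0],"rot": [0,0,0],"jaw": -0.35}
    - {"translation": [0,0,0],"rot": [0,0,0],"jaw": -0.35}
    - {"translation": [0,0,0],"rot": [0,0,0],"jaw": -0.35}
    - {"translation": [0,0,0],"rot": [0,0,0],"jaw": -0.35}

```text
time: 10.88
tool_pos: [0.5123, -0.1388, 0.0739]
tool_rot: [[-0.96, 0.003, 0.28], [-0.28, -0.001, -0.96], [-0.002, -1.0, 0.002]]
contact_force: [0.6, -0.0, 0.0]
finger_gap: 0.324
```

Run:
```python
from h import *
c,p,d=shot('wrist','w13')
s=arm.sense(); print(s['time'],s['tool_pos'],s['contact_force'],s['finger_gap'])
```

```text
10.9333 [ 0.51203783 -0.13872371  0.0737259 ] [ 0.42258292 -0.27968715  0.02981857] 0.326673892340687
```

View pics/w13.png

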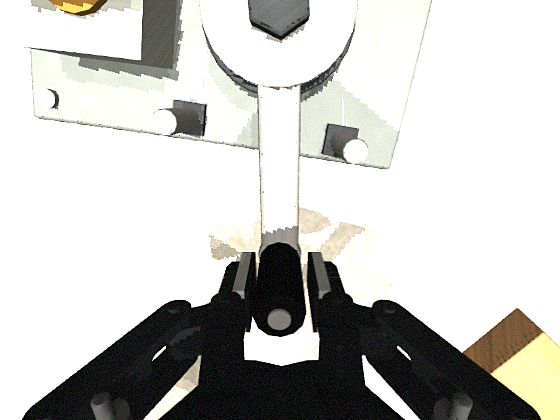

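Call:
drive_tool:
  targets:
    - {"translation": [-0.01,0,-0.24],"rot": [0,0.07,0],"jaw": -0.35}
    - {"translation": [-0.018,0,-0.358],"rot": [0,0.11,0],"jaw": -0.35}
    - {"translation": [-0.018,0,-0.358],"rot": [0,0.11,0],"jaw": -0.35}
    - {"translation": [-0.018,0,-0.358],"rot": [0,0.11,0],"jaw": -0.35}
    - {"translation": [-0.018,0,-0.358],"rot": [0,0.11,0],"jaw": -0.35}

```text
time: 11.35
tool_pos: [0.5092, -0.0723, 0.0734]
tool_rot: [[-0.973, 0.001, -0.23], [0.23, -0.001, -0.973], [-0.002, -1.0, 0.001]]
contact_force: [-0.1, -1.4, 1.4]
finger_gap: 0.324
```

```bash
cat >> h.py <<'E'
B=np.array([.635,-.102]); YAW=np.radians(7.6)
def st():
    s=arm.sense(); r=s['tool_pos'][:2]-B; phi=np.arctan2(r[1],r[0])%(2*np.pi); q=np.pi+.45+YAW-phi
    R=s['tool_rot']; za=np.degrees(np.arctan2(R[1,2],R[0,2])); F=s['contact_force']; tan=np.array([np.sin(phi),-np.cos(phi)]); rad=np.array([np.cos(phi),np.sin(phi)])
    print('t %.2f q %.3f r %.4f z %.4f toolq %.3f  push %.2f radial %.2f Fz %.2f gap %.3f'%(s['time'],q,np.hypot(*r),s['tool_pos'][2],.45-np.radians(za+90-7.6),-F[:2]@tan,F[:2]@rad,F[2],s['finger_gap']))
E
python3 - <<'E'
from h import *
st()
E
```

```text
t 11.35 q 0.814 r 0.1293 z 0.0734 toolq 0.814  push 1.43 radial -0.21 Fz 1.39 gap 0.324
```

Call:
drive_tool:
  targets:
    - {"translation": [-0.01,0,0.26],"rot": [0,-0.08,0],"jaw": -0.35}
    - {"translation": [-0.016,0,0.325],"rot": [0,-0.1,0],"jaw": -0.35}
    - {"translation": [-0.016,0,0.325],"rot": [0,-0.1,0],"jaw": -0.35}
    - {"translation": [-0.016,0,0.325],"rot": [0,-0.1,0],"jaw": -0.35}
    - {"translation": [-0.016,0,0.325],"rot": [0,-0.1,0],"jaw": -0.35}

```text
time: 11.77
tool_pos: [0.5096, -0.1345, 0.0732]
tool_rot: [[-0.967, 0.0, 0.256], [-0.256, -0.0, -0.967], [-0.0, -1.0, 0.0]]
contact_force: [0.1, 1.2, -0.2]
finger_gap: 0.323
```

Call:
drive_tool:
  targets:
    - {"translation": [-0.016,0,0.325],"rot": [0,-0.1,0],"jaw": -0.35}
    - {"translation": [-0.016,0,0.325],"rot": [0,-0.1,0],"jaw": -0.35}
    - {"translation": [-0.01,0,0.26],"rot": [0,-0.08,0],"jaw": -0.35}
    - {"translation": [0,0,0.065],"rot": [0,-0.02,0],"jaw": -0.35}
    - {"translation": [0,0,0],"rot": [0,0,0],"jaw": -0.35}

```text
time: 12.18
tool_pos: [0.5258, -0.1707, 0.073]
tool_rot: [[-0.852, 0.001, 0.524], [-0.524, -0.001, -0.852], [-0.001, -1.0, 0.001]]
contact_force: [0.3, -0.3, 0.9]
finger_gap: 0.324
```

Run:
```python
from h import *
st(); c,p,d=shot('wrist','w14'); st()
```

```text
t 12.18 q 0.021 r 0.1291 z 0.0730 toolq 0.031  push 0.45 radial -0.13 Fz 0.85 gap 0.324
t 12.23 q 0.028 r 0.1292 z 0.0728 toolq 0.031  push 0.51 radial -0.14 Fz 0.79 gap 0.325
```

View pics/w14.png

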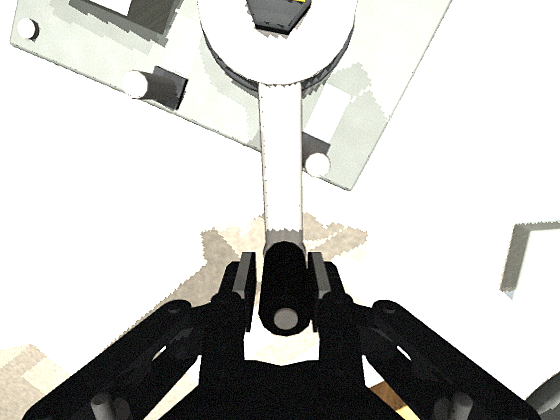

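Call:
drive_tool:
  targets:
    - {"translation": [-0.01,0,-0.26],"rot": [0,0.08,0],"jaw": -0.35}
    - {"translation": [-0.016,0,-0.325],"rot": [0,0.1,0],"jaw": -0.35}
    - {"translation": [-0.016,0,-0.325],"rot": [0,0.1,0],"jaw": -0.35}
    - {"translation": [-0.016,0,-0.325],"rot": [0,0.1,0],"jaw": -0.35}
    - {"translation": [-0.016,0,-0.325],"rot": [0,0.1,0],"jaw": -0.35}

```text
time: 12.65
tool_pos: [0.5053, -0.1103, 0.0729]
tool_rot: [[-0.998, 0.0, 0.067], [-0.067, -0.001, -0.998], [-0.0, -1.0, 0.001]]
contact_force: [0.3, -2.0, 0.4]
finger_gap: 0.329
```

Call:
drive_tool:
  targets:
    - {"translation": [-0.016,0,-0.325],"rot": [0,0.1,0],"jaw": -0.35}
    - {"translation": [-0.016,0,-0.325],"rot": [0,0.1,0],"jaw": -0.35}
    - {"translation": [-0.01,0,-0.26],"rot": [0,0.08,0],"jaw": -0.35}
    - {"translation": [-0.006,0,-0.195],"rot": [0,0.06,0],"jaw": -0.35}
    - {"translation": [0,0,0],"rot": [0,0,0],"jaw": -0.35}

```text
time: 13.07
tool_pos: [0.5096, -0.0654, 0.0728]
tool_rot: [[-0.965, -0.0, -0.264], [0.264, 0.0, -0.965], [0.0, -1.0, -0.0]]
contact_force: [-0.4, -0.2, -0.8]
finger_gap: 0.326
```

Run:
```python
from h import *
st(); c,p,d=shot('wrist','w15'); st()
```

```text
t 13.07 q 0.867 r 0.1307 z 0.0728 toolq 0.850  push 0.32 radial 0.27 Fz -0.78 gap 0.326
t 13.12 q 0.861 r 0.1305 z 0.0727 toolq 0.847  push -0.47 radial 0.41 Fz 0.21 gap 0.327
```

View pics/w15.png

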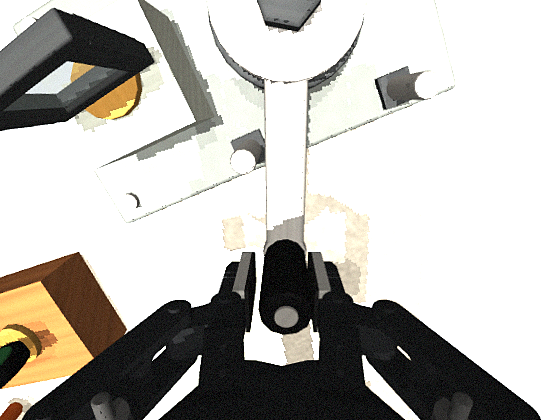

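Call:
drive_tool:
  targets:
    - {"translation": [-0.01,0,0.26],"rot": [0,-0.08,0],"jaw": -0.35}
    - {"translation": [-0.016,0,0.325],"rot": [0,-0.1,0],"jaw": -0.35}
    - {"translation": [-0.016,0,0.325],"rot": [0,-0.1,0],"jaw": -0.35}
    - {"translation": [-0.016,0,0.325],"rot": [0,-0.1,0],"jaw": -0.35}
    - {"translation": [-0.016,0,0.325],"rot": [0,-0.1,0],"jaw": -0.35}

```text
time: 13.53
tool_pos: [0.5073, -0.1294, 0.0725]
tool_rot: [[-0.976, -0.001, 0.218], [-0.218, 0.001, -0.976], [0.001, -1.0, -0.001]]
contact_force: [-0.0, 0.9, 0.2]
finger_gap: 0.324
```

Call:
drive_tool:
  targets:
    - {"translation": [-0.016,0,0.325],"rot": [0,-0.1,0],"jaw": -0.35}
    - {"translation": [-0.016,0,0.325],"rot": [0,-0.1,0],"jaw": -0.35}
    - {"translation": [-0.01,0,0.26],"rot": [0,-0.08,0],"jaw": -0.35}
    - {"translation": [-0.006,0,0.195],"rot": [0,-0.06,0],"jaw": -0.35}
    - {"translation": [0,0,0],"rot": [0,0,0],"jaw": -0.35}

```text
time: 13.95
tool_pos: [0.5257, -0.1716, 0.0726]
tool_rot: [[-0.85, 0.001, 0.527], [-0.527, -0.001, -0.85], [-0.001, -1.0, 0.001]]
contact_force: [-0.4, -0.3, 0.4]
finger_gap: 0.324
```

Run:
```python
from h import *
st()
```

```text
t 13.95 q 0.016 r 0.1296 z 0.0726 toolq 0.028  push 0.02 radial 0.52 Fz 0.40 gap 0.324
```

Call:
drive_tool:
  targets:
    - {"translation": [-0.01,0,-0.26],"rot": [0,0.08,0],"jaw": -0.35}
    - {"translation": [-0.016,0,-0.325],"rot": [0,0.1,0],"jaw": -0.35}
    - {"translation": [-0.016,0,-0.325],"rot": [0,0.1,0],"jaw": -0.35}
    - {"translation": [-0.01,0,-0.26],"rot": [0,0.08,0],"jaw": -0.35}
    - {"translation": [-0.002,0,-0.13],"rot": [0,0.04,0],"jaw": -0.35}

```text
time: 14.37
tool_pos: [0.5056, -0.1203, 0.0726]
tool_rot: [[-0.989, -0.001, 0.149], [-0.149, 0.0, -0.989], [0.001, -1.0, -0.0]]
contact_force: [0.5, -2.1, 0.6]
finger_gap: 0.323
```

Call:
drive_tool:
  targets:
    - {"translation": [-0.001,0,-0.08],"rot": [0,0.025,0],"jaw": -0.35}
    - {"translation": [-0.001,0,-0.08],"rot": [0,0.025,0],"jaw": -0.35}
    - {"translation": [-0.001,0,-0.08],"rot": [0,0.025,0],"jaw": -0.35}
    - {"translation": [-0.001,0,-0.08],"rot": [0,0.025,0],"jaw": -0.35}
    - {"translation": [-0.001,0,-0.08],"rot": [0,0.025,0],"jaw": -0.35}

```text
time: 14.78
tool_pos: [0.5047, -0.1053, 0.0726]
tool_rot: [[-1.0, -0.0, 0.027], [-0.027, -0.0, -1.0], [0.0, -1.0, 0.0]]
contact_force: [0.3, -1.0, 0.2]
finger_gap: 0.327
```

Run:
```python
from h import *
st()
```

```text
t 14.78 q 0.557 r 0.1303 z 0.0726 toolq 0.556  push 1.01 radial -0.24 Fz 0.24 gap 0.327
```

Call:
drive_tool:
  targets:
    - {"translation": [-0.001,0,-0.08],"rot": [0,0.025,0],"jaw": -0.35}
    - {"translation": [-0.001,0,-0.08],"rot": [0,0.025,0],"jaw": -0.35}
    - {"translation": [-0.001,0,-0.08],"rot": [0,0.025,0],"jaw": -0.35}
    - {"translation": [-0.001,0,-0.08],"rot": [0,0.025,0],"jaw": -0.35}
    - {"translation": [-0.001,0,-0.08],"rot": [0,0.025,0],"jaw": -0.35}

```text
time: 15.2
tool_pos: [0.5053, -0.0894, 0.0726]
tool_rot: [[-0.995, -0.0, -0.098], [0.098, -0.0, -0.995], [0.0, -1.0, 0.0]]
contact_force: [-0.4, -1.2, 0.6]
finger_gap: 0.326
```

Call:
drive_tool:
  targets:
    - {"translation": [-0.001,0,-0.08],"rot": [0,0.025,0],"jaw": -0.35}
    - {"translation": [-0.001,0,-0.08],"rot": [0,0.025,0],"jaw": -0.35}
    - {"translation": [-0.001,0,-0.08],"rot": [0,0.025,0],"jaw": -0.35}
    - {"translation": [-0.001,0,-0.08],"rot": [0,0.025,0],"jaw": -0.35}
    - {"translation": [-0.001,0,-0.08],"rot": [0,0.025,0],"jaw": -0.35}

```text
time: 15.62
tool_pos: [0.5078, -0.0736, 0.0726]
tool_rot: [[-0.975, -0.0, -0.222], [0.222, -0.0, -0.975], [0.0, -1.0, 0.001]]
contact_force: [-0.3, -0.7, 0.8]
finger_gap: 0.324
```

Run:
```python
from h import *
st()
```

```text
t 15.62 q 0.802 r 0.1303 z 0.0726 toolq 0.806  push 0.74 radial 0.17 Fz 0.78 gap 0.324
```

Call:
drive_tool:
  targets:
    - {"translation": [-0.001,0,-0.08],"rot": [0,0.025,0],"jaw": -0.35}
    - {"translation": [-0.001,0,-0.06],"rot": [0,0.02,0],"jaw": -0.35}
    - {"translation": [0,0,0],"rot": [0,0,0],"jaw": -0.35}
    - {"translation": [0,0,0],"rot": [0,0,0],"jaw": -0.35}
    - {"translation": [0,0,0],"rot": [0,0,0],"jaw": -0.35}

```text
time: 16.03
tool_pos: [0.5095, -0.0682, 0.0725]
tool_rot: [[-0.965, -0.0, -0.263], [0.263, 0.0, -0.965], [0.0, -1.0, 0.0]]
contact_force: [-0.1, -0.7, 0.4]
finger_gap: 0.327
```

Call:
drive_tool:
  targets:
    - {"translation": [-0.01,0,0.26],"rot": [0,-0.08,0],"jaw": -0.35}
    - {"translation": [-0.016,0,0.325],"rot": [0,-0.1,0],"jaw": -0.35}
    - {"translation": [-0.016,0,0.325],"rot": [0,-0.1,0],"jaw": -0.35}
    - {"translation": [-0.016,0,0.325],"rot": [0,-0.1,0],"jaw": -0.35}
    - {"translation": [-0.016,0,0.325],"rot": [0,-0.1,0],"jaw": -0.35}

```text
time: 16.45
tool_pos: [0.5076, -0.1304, 0.0724]
tool_rot: [[-0.976, -0.001, 0.217], [-0.217, 0.001, -0.976], [0.0, -1.0, -0.001]]
contact_force: [0.8, 0.9, -0.2]
finger_gap: 0.325
```

Call:
drive_tool:
  targets:
    - {"translation": [-0.016,0,0.325],"rot": [0,-0.1,0],"jaw": -0.35}
    - {"translation": [-0.016,0,0.325],"rot": [0,-0.1,0],"jaw": -0.35}
    - {"translation": [-0.01,0,0.26],"rot": [0,-0.08,0],"jaw": -0.35}
    - {"translation": [-0.006,0,0.195],"rot": [0,-0.06,0],"jaw": -0.35}
    - {"translation": [0,0,0],"rot": [0,0,0],"jaw": -0.35}

```text
time: 16.87
tool_pos: [0.5258, -0.1725, 0.0725]
tool_rot: [[-0.85, 0.002, 0.526], [-0.526, -0.001, -0.85], [-0.001, -1.0, 0.001]]
contact_force: [1.1, 0.2, 0.6]
finger_gap: 0.325
```

Run:
```python
from h import *
st()
```

```text
t 16.87 q 0.009 r 0.1300 z 0.0725 toolq 0.029  push 0.49 radial -1.05 Fz 0.63 gap 0.325
```

Call:
drive_tool:
  targets:
    - {"translation": [-0.001,0,-0.1],"rot": [0,0.03,0],"jaw": -0.35}
    - {"translation": [-0.001,0,-0.1],"rot": [0,0.03,0],"jaw": -0.35}
    - {"translation": [-0.001,0,-0.1],"rot": [0,0.03,0],"jaw": -0.35}
    - {"translation": [-0.001,0,-0.1],"rot": [0,0.03,0],"jaw": -0.35}
    - {"translation": [-0.001,0,-0.1],"rot": [0,0.03,0],"jaw": -0.35}

```text
time: 17.28
tool_pos: [0.5151, -0.1531, 0.0724]
tool_rot: [[-0.921, 0.0, 0.39], [-0.39, -0.0, -0.921], [-0.0, -1.0, 0.0]]
contact_force: [1.0, -1.1, -0.9]
finger_gap: 0.331
```

Call:
drive_tool:
  targets:
    - {"translation": [-0.001,0,-0.08],"rot": [0,0.025,0],"jaw": -0.35}
    - {"translation": [-0.001,0,-0.08],"rot": [0,0.025,0],"jaw": -0.35}
    - {"translation": [-0.001,0,-0.08],"rot": [0,0.025,0],"jaw": -0.35}
    - {"translation": [-0.001,0,-0.08],"rot": [0,0.025,0],"jaw": -0.35}
    - {"translation": [-0.001,0,-0.08],"rot": [0,0.025,0],"jaw": -0.35}

```text
time: 17.7
tool_pos: [0.5097, -0.138, 0.0724]
tool_rot: [[-0.962, 0.0, 0.272], [-0.272, -0.0, -0.962], [-0.0, -1.0, 0.0]]
contact_force: [-0.3, -2.0, -1.6]
finger_gap: 0.321
```

Run:
```python
from h import *
st()
```

```text
t 17.70 q 0.303 r 0.1304 z 0.0724 toolq 0.307  push 1.84 radial 0.82 Fz -1.55 gap 0.321
```

Still slack; continuing.

Call:
drive_tool:
  targets:
    - {"translation": [-0.001,0,-0.08],"rot": [0,0.025,0],"jaw": -0.35}
    - {"translation": [-0.001,0,-0.08],"rot": [0,0.025,0],"jaw": -0.35}
    - {"translation": [-0.001,0,-0.08],"rot": [0,0.025,0],"jaw": -0.35}
    - {"translation": [-0.001,0,-0.08],"rot": [0,0.025,0],"jaw": -0.35}
    - {"translation": [-0.001,0,-0.08],"rot": [0,0.025,0],"jaw": -0.35}

```text
time: 18.12
tool_pos: [0.507, -0.124, 0.0725]
tool_rot: [[-0.989, 0.001, 0.151], [-0.151, -0.003, -0.989], [-0.001, -1.0, 0.003]]
contact_force: [1.8, -7.5, -2.8]
finger_gap: 0.328
```

Run:
```python
from h import *
st()
```

```text
t 18.12 q 0.412 r 0.1298 z 0.0725 toolq 0.431  push 7.71 radial -0.49 Fz -2.82 gap 0.328
```

Call:
drive_tool:
  targets:
    - {"translation": [0,0,-0.04],"rot": [0,0.012,0],"jaw": -0.35}
    - {"translation": [0,0,-0.04],"rot": [0,0.012,0],"jaw": -0.35}
    - {"translation": [0,0,-0.04],"rot": [0,0.012,0],"jaw": -0.35}
    - {"translation": [0,0,-0.04],"rot": [0,0.012,0],"jaw": -0.35}
    - {"translation": [0,0,-0.04],"rot": [0,0.012,0],"jaw": -0.35}

```text
time: 18.53
tool_pos: [0.506, -0.1165, 0.0725]
tool_rot: [[-0.996, 0.001, 0.092], [-0.092, -0.003, -0.996], [-0.001, -1.0, 0.004]]
contact_force: [1.1, -8.4, -3.1]
finger_gap: 0.327
```

Run:
```python
from h import *
st()
```

```text
t 18.53 q 0.471 r 0.1298 z 0.0725 toolq 0.490  push 8.46 radial -0.15 Fz -3.14 gap 0.327
```

Call:
drive_tool:
  targets:
    - {"translation": [0,0,-0.04],"rot": [0,0.012,0],"jaw": -0.35}
    - {"translation": [0,0,-0.04],"rot": [0,0.012,0],"jaw": -0.35}
    - {"translation": [0,0,-0.04],"rot": [0,0.012,0],"jaw": -0.35}
    - {"translation": [0,0,-0.04],"rot": [0,0.012,0],"jaw": -0.35}
    - {"translation": [0,0,-0.04],"rot": [0,0.012,0],"jaw": -0.35}

```text
time: 18.95
tool_pos: [0.5053, -0.1087, 0.0725]
tool_rot: [[-0.999, 0.001, 0.032], [-0.032, -0.004, -0.999], [-0.001, -1.0, 0.004]]
contact_force: [-0.7, -9.6, -2.7]
finger_gap: 0.326
```

Run:
```python
from h import *
st()
```

```text
t 18.95 q 0.531 r 0.1299 z 0.0725 toolq 0.550  push 9.52 radial 1.16 Fz -2.72 gap 0.326
```

Call:
drive_tool:
  targets:
    - {"translation": [0,0,-0.03],"rot": [0,0.009,0],"jaw": -0.35}
    - {"translation": [0,0,-0.03],"rot": [0,0.009,0],"jaw": -0.35}
    - {"translation": [0,0,-0.03],"rot": [0,0.009,0],"jaw": -0.35}
    - {"translation": [0,0,-0.03],"rot": [0,0.009,0],"jaw": -0.35}
    - {"translation": [0,0,0],"rot": [0,0,0],"jaw": -0.35}

```text
time: 19.37
tool_pos: [0.5051, -0.1039, 0.0725]
tool_rot: [[-1.0, 0.001, -0.003], [0.003, -0.004, -1.0], [-0.001, -1.0, 0.004]]
contact_force: [0.7, -8.1, -2.0]
finger_gap: 0.327
```

Run:
```python
from h import *
st(); shot('top','t20'); st(); shot('scene','s20');st()
```

```text
t 19.37 q 0.568 r 0.1299 z 0.0725 toolq 0.586  push 8.13 radial -0.54 Fz -2.03 gap 0.327
t 19.42 q 0.568 r 0.1299 z 0.0725 toolq 0.586  push 8.51 radial 0.24 Fz -1.93 gap 0.323
t 19.47 q 0.568 r 0.1299 z 0.0725 toolq 0.586  push 8.91 radial 0.46 Fz -2.54 gap 0.323
```

Call:
drive_tool:
  targets:
    - {"translation": [-0.01,0,0.26],"rot": [0,-0.08,0],"jaw": -0.35}
    - {"translation": [-0.016,0,0.325],"rot": [0,-0.1,0],"jaw": -0.35}
    - {"translation": [-0.016,0,0.325],"rot": [0,-0.1,0],"jaw": -0.35}
    - {"translation": [-0.016,0,0.325],"rot": [0,-0.1,0],"jaw": -0.35}
    - {"translation": [-0.01,0,0.26],"rot": [0,-0.08,0],"jaw": -0.35}

```text
time: 19.88
tool_pos: [0.5176, -0.1598, 0.0724]
tool_rot: [[-0.896, -0.001, 0.444], [-0.444, 0.001, -0.896], [0.001, -1.0, -0.001]]
contact_force: [0.0, 1.7, -0.1]
finger_gap: 0.327
```

Call:
drive_tool:
  targets:
    - {"translation": [-0.004,0,0.16],"rot": [0,-0.05,0],"jaw": -0.35}
    - {"translation": [-0.002,0,0.13],"rot": [0,-0.04,0],"jaw": -0.35}
    - {"translation": [-0.001,0,0.1],"rot": [0,-0.03,0],"jaw": -0.35}
    - {"translation": [0,0,0.03],"rot": [0,-0.01,0],"jaw": -0.35}
    - {"translation": [0,0,0],"rot": [0,0,0],"jaw": -0.35}

```text
time: 20.3
tool_pos: [0.5264, -0.1742, 0.0724]
tool_rot: [[-0.833, -0.0, 0.553], [-0.553, 0.0, -0.833], [-0.0, -1.0, -0.0]]
contact_force: [-0.1, -0.5, -0.3]
finger_gap: 0.323
```

Run:
```python
from h import *
st();shot('top','t21');st()
```

```text
t 20.30 q -0.004 r 0.1304 z 0.0724 toolq -0.004  push 0.33 radial 0.34 Fz -0.25 gap 0.323
t 20.35 q -0.002 r 0.1304 z 0.0724 toolq -0.004  push 0.50 radial -0.33 Fz 0.35 gap 0.325
```

Creep further back until the stop is felt.

Call:
drive_tool:
  targets:
    - {"translation": [0,0,0.02],"rot": [0,0,0],"jaw": -0.35}
    - {"translation": [0,0,0.02],"rot": [0,0,0],"jaw": -0.35}
    - {"translation": [0,0,0.02],"rot": [0,0,0],"jaw": -0.35}
    - {"translation": [0,0,0.02],"rot": [0,0,0],"jaw": -0.35}
    - {"translation": [0,0,0.02],"rot": [0,0,0],"jaw": -0.35}

```text
time: 20.77
tool_pos: [0.5261, -0.1751, 0.0722]
tool_rot: [[-0.833, -0.005, 0.554], [-0.554, 0.004, -0.833], [0.002, -1.0, -0.006]]
contact_force: [-5.7, 8.4, 6.7]
finger_gap: 0.323
```

Run:
```python
from h import *
st()
```

```text
t 20.77 q -0.009 r 0.1311 z 0.0722 toolq -0.004  push -10.13 radial 0.09 Fz 6.73 gap 0.323
```

The stop was felt at 10 N. Backing off, opening and rising.

Call:
drive_tool:
  targets:
    - {"translation": [0,0,-0.08],"rot": [0,0,0],"jaw": 0}
    - {"translation": [0,0,0],"rot": [0,0,0],"jaw": 0.2}
    - {"translation": [0,0,0],"rot": [0,0,0],"jaw": 0.2}
    - {"translation": [0,0,0],"rot": [0,0,0],"jaw": 0.2}
    - {"translation": [0,0,0],"rot": [0,0,0],"jaw": 0.2}

```text
time: 21.18
tool_pos: [0.5274, -0.1754, 0.0726]
tool_rot: [[-0.832, 0.001, 0.554], [-0.554, -0.001, -0.832], [-0.0, -1.0, 0.001]]
contact_force: [0.1, 0.9, 0.4]
finger_gap: 0.603
```

Call:
drive_tool:
  targets:
    - {"translation": [0,-0.4,0],"rot": [0,0,0],"jaw": 0.2}
    - {"translation": [0,-0.8,0],"rot": [0,0,0],"jaw": 0.2}
    - {"translation": [0,-0.9,0],"rot": [0,0,0],"jaw": 0.2}
    - {"translation": [0,-0.8,0],"rot": [0,0,0],"jaw": 0.2}
    - {"translation": [0,-0.3,0],"rot": [0,0,0],"jaw": 0.2}

```text
time: 21.6
tool_pos: [0.5297, -0.1764, 0.2055]
tool_rot: [[-0.832, 0.008, 0.554], [-0.554, -0.003, -0.832], [-0.005, -1.0, 0.007]]
contact_force: [-0.1, -0.5, -0.2]
finger_gap: 0.6
```

Run:
```python
from h import *
st()
c,p,d=shot('scene','s22')
g=cv2.resize(np.clip(p[140:290,190:370]*1.5,0,255).astype(np.uint8),None,fx=4,fy=4,interpolation=cv2.INTER_CUBIC); cv2.imwrite('pics/s22z.png',g[:,:,::-1])
c,p,d=shot('wrist','w22')
# target: wrist camera over pin, keep z-angle; camera in tool [-.0846,-.142,0]
pin=np.array([.686,-.095]); s=arm.sense(); print(s['tool_rot'].round(3), s['joints'].round(2)); 
for n in ['scene','top']:
    c2=cam(n); d2=np.load(n+'0.npz')['d'] if n=='scene' else None
```

```text
t 21.60 q -0.032 r 0.1289 z 0.2055 toolq -0.005  push 0.40 radial 0.36 Fz -0.20 gap 0.600
[[-0.832  0.007  0.554]
 [-0.554 -0.003 -0.832]
 [-0.004 -1.     0.007]] [-0.4   0.3   1.59 -0.    1.24  0.59]
```

View pics/s22z.png

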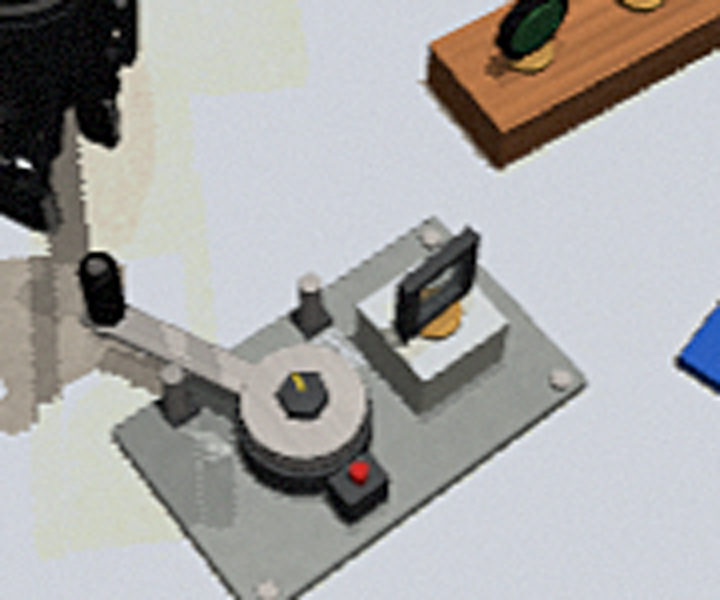

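View pics/w22.png

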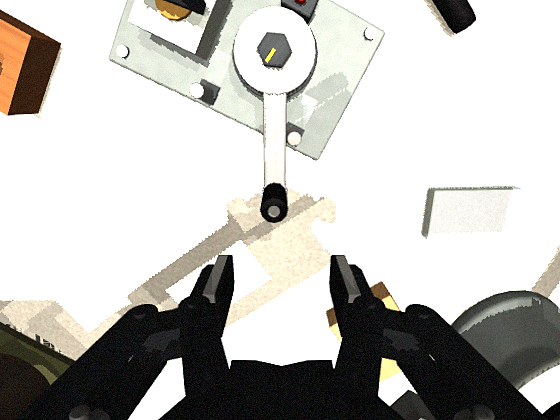

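Run:
```python
from h import *
plan([.64,-.16,.15],arm.sense()['tool_rot'])
```

```text
t 21.7 p0 [ 0.5293 -0.1762  0.204 ] rv [0. 0. 0.] n 4 tool shift if no turn [-2.521  1.367  1.188]
[-0.63   0.342  0.297] [0. 0. 0.]
[-0.63   0.342  0.297] [0. 0. 0.]
[-0.63   0.342  0.297] [0. 0. 0.]
[-0.63   0.342  0.297] [0. 0. 0.]
```

Call:
drive_tool:
  targets:
    - {"translation": [-0.6,0,0.28],"rot": [0,0,0],"jaw": 0.2}
    - {"translation": [-0.7,0,0.33],"rot": [0,0,0],"jaw": 0.2}
    - {"translation": [-0.7,0.4,0.33],"rot": [0,0,0],"jaw": 0.2}
    - {"translation": [-0.5,0.6,0.24],"rot": [0,0,0],"jaw": 0.2}
    - {"translation": [0,0.35,0],"rot": [0,0,0],"jaw": 0.2}

```text
time: 22.12
tool_pos: [0.6399, -0.1581, 0.1428]
tool_rot: [[-0.832, 0.001, 0.555], [-0.555, 0.001, -0.832], [-0.001, -1.0, -0.0]]
contact_force: [-0.7, -1.2, -1.4]
finger_gap: 0.602
```

Call:
drive_tool:
  targets:
    - {"translation": [0,0,0],"rot": [0,0,0],"jaw": 0.2}
    - {"translation": [0,0,0],"rot": [0,0,0],"jaw": 0.2}
    - {"translation": [0,0,0],"rot": [0,0,0],"jaw": 0.2}
    - {"translation": [0,0,0],"rot": [0,0,0],"jaw": 0.2}
    - {"translation": [0,0,0],"rot": [0,0,0],"jaw": 0.2}

```text
time: 22.53
tool_pos: [0.6365, -0.1593, 0.1479]
tool_rot: [[-0.832, 0.002, 0.554], [-0.554, -0.001, -0.832], [-0.001, -1.0, 0.002]]
contact_force: [0.3, 0.2, 0.3]
finger_gap: 0.601
```

Run:
```python
from h import *
for k in range(2):
    c,p,d=shot('wrist','w23'); W,uv=cloud(c,d,0,0,560,420)
    rgb=p.reshape(-1,3)[(d.ravel()>0)].astype(int); red=(rgb[:,0]>60)&(rgb[:,0]>2.2*rgb[:,1])&(rgb[:,0]>2.2*rgb[:,2])&(np.hypot(W[:,0]-.686,W[:,1]+.096)<.02)
    q=W[red]; print('pin',red.sum(),q.mean(0).round(4),np.percentile(q[:,2],[25,50,75,90,95]).round(4),uv[red].mean(0))
    m=(np.hypot(W[:,0]-.635,W[:,1]+.102)<.034)&(np.hypot(W[:,0]-.635,W[:,1]+.102)>.02)&(W[:,2]>.058); print('head',m.sum(),np.median(W[m,2]))
    m=(np.hypot(W[:,0]-.623,W[:,1]+.008)<.045)&(np.hypot(W[:,0]-.623,W[:,1]+.008)>.025)&(abs(W[:,2]-.06)<.005); print('collar',m.sum(),np.median(W[m,2]))
    st()
```

```text
pin 159 [ 0.6862 -0.0953  0.0577] [0.0576 0.058  0.0586 0.059  0.0591] [245.86792453 113.00628931]
head 14740 0.2076532700290859
collar 2978 0.059622873733350325
t 22.58 q -1.015 r 0.0573 z 0.1480 toolq -0.005  push 0.54 radial -0.00 Fz 0.47 gap 0.600
pin 160 [ 0.6862 -0.0952  0.0577] [0.0575 0.0581 0.0585 0.059  0.0593] [245.73125 113.09375]
head 14693 0.20766423497536246
collar 2988 0.059611442011598126
t 22.63 q -1.015 r 0.0573 z 0.1479 toolq -0.005  push 0.22 radial 0.27 Fz 0.15 gap 0.604
```

View pics/w23.png

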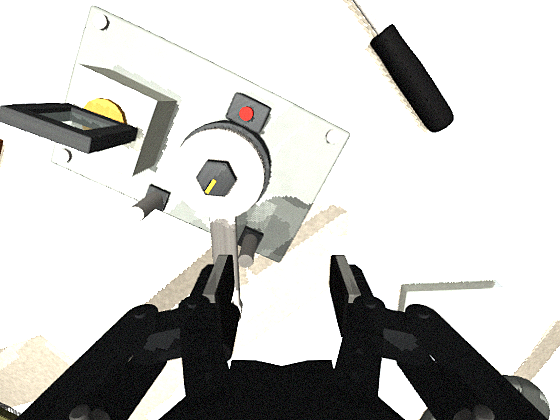

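Run:
```python
from h import *
c,p,d=shot('wrist','w24')
K,D,R,t=c
p16=p.astype(int); red=((p16[...,0]>60)&(p16[...,0]>2.2*p16[...,1])&(p16[...,0]>2.2*p16[...,2])).astype(np.uint8)
red[:, :200]=0; red[:,300:]=0; red[:60]=0; red[160:]=0
W,uv=cloud(c,d,0,0,560,420); I=np.full((420,560,3),np.nan); I[uv[:,1].astype(int),uv[:,0].astype(int)]=W
for k in (1,3,5,7):
    e=cv2.erode(red,np.ones((k,k),np.uint8)).astype(bool); z=I[e][:,2]; print(k,e.sum(),np.nanmedian(z),np.nanmean(z),np.nanmax(z))
for nm,ctr,r0,r1,z0 in [('head',(.635,-.102),.02,.032,.064),('hex',(.635,-.102),0,.008,.074)]:
    h=np.hypot(W[:,0]-ctr[0],W[:,1]-ctr[1]); m=(h>r0)&(h<r1)&(abs(W[:,2]-z0)<.004); print(nm,m.sum(),np.median(W[m,2]))
m=(abs(W[:,2]-.014)<.004)&(np.hypot(W[:,0]-.686,W[:,1]+.096)<.06); print('base',m.sum(),np.median(W[m,2]))
print(I[103:124:2,236:257:2,2].round(4)*1000)
```

```text
1 161 0.05815391055787924 0.05772509333367405 0.06030482544248338
3 107 0.05819893379621284 0.058170605335423446 0.06030482544248338
5 63 0.05804322856922805 0.05802423797679741 0.059293071599382734
7 30 0.05815074215242959 0.05810578452722589 0.059293071599382734
head 3144 0.06323786504547013
hex 356 0.07430746186095039
base 6124 0.013755293723501713
[[47.4 48.6 47.8 49.1 48.7 47.9 47.2 47.3 48.1 48.3 47.3]
 [47.  47.9 48.4 48.2 47.1 46.4 48.7 47.3 47.9 47.1 47.8]
 [46.8 49.  49.5 48.2 58.9 57.2 58.1 48.  48.  46.7 48.7]
 [49.2 48.  47.1 57.9 58.2 57.7 59.3 57.3 49.8 48.4 47.3]
 [48.3 48.8 57.2 57.7 57.9 58.1 57.7 58.  57.9 47.7 47.9]
 [47.8 48.5 57.4 57.7 58.8 58.5 57.7 59.1 58.5 48.2 46.8]
 [46.3 48.1 58.1 58.4 57.9 58.  58.8 57.8 57.1 47.7 47.7]
 [47.7 47.9 47.2 57.8 58.2 58.3 59.6 58.8 53.4 46.5 46.6]
 [48.4 47.6 47.5 57.6 58.5 58.7 57.8 53.9 46.1 47.  48.4]
 [47.7 47.8 48.6 48.  48.9 47.8 48.2 48.7 47.7 47.6 47.8]
 [46.3 47.4 48.  48.5 47.9 48.3 48.  48.3 47.8 47.1 47.7]]
```

Run:
```python
from h import *
c,p,d=shot('top','t25')
f=np.load('top0.npz')
W,uv=cloud(c,d,0,0,560,420)
m=(W[:,2]>.115)&(W[:,2]<.135)&(np.hypot(W[:,0]-.623,W[:,1]+.008)<.04); q=W[m]
if m.sum()>5: print('frame',m.sum(),cv2.minAreaRect((q[:,:2]*1000).astype(np.float32)),np.median(q[:,2]))
for nm,D,P in [('before',f['d'],f['p']),('after',d,p)]:
    W,uv=cloud(c,D,0,0,560,420)
    for k,ct in [('slit',(.48,.245)),('lens',(.485,.15)),('orange',(.36,.30))]:
        m=(W[:,2]>.07)&(W[:,2]<.13)&(np.hypot(W[:,0]-ct[0],W[:,1]-ct[1])<.04); print(nm,k,m.sum(),W[m].mean(0).round(4))
s=arm.sense(); print(s['time'],s['contact_force'],s['tool_pos'])
```

```text
frame 105 ((623.0828247070312, -7.376922607421875), (10.169988632202148, 54.88712692260742), 12.847460746765137) 0.12664493901300583
before slit 66 [0.475  0.2432 0.1044]
before lens 109 [0.4799 0.1495 0.1   ]
before orange 91 [0.3641 0.2867 0.1017]
after slit 66 [0.4751 0.2429 0.1039]
after lens 109 [0.4799 0.1494 0.1002]
after orange 91 [0.3641 0.2867 0.1017]
22.7333 [0.73967089 0.23727622 0.0240455 ] [ 0.63647171 -0.15910277  0.14748764]
```

View pics/t25.png

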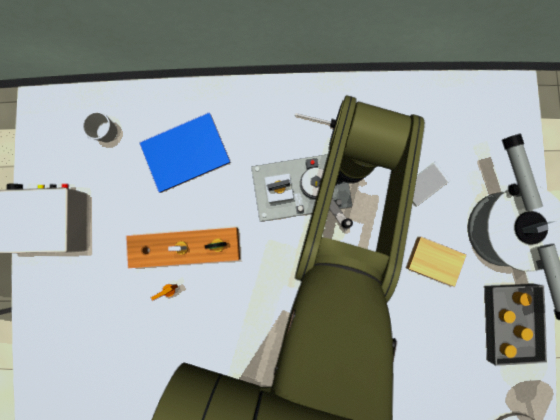

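The top view shows the grating in the collar at (280,186), the rack's end hole empty at (145,250) and the bystanders unmoved. The tool is clear of everything.

Run:
```python
from station import arm
print(arm.sign_off())
```

```text
the job is handed in; nothing more can be done
None
```

The job is done and handed in at about 23 s of the 72 s. The grating is in the collar, the bolt is firm, and the lever is back at its starting stop with nothing held.

- **Grating:** I lifted it from the rack and pressed its flange down onto the collar, feeling about 15 N. The last check put its frame top at about 126 mm, where 126 means fully home. It stands upright and centred on the bore.
- **Clamp bolt:** The lever took one part stroke, two full slack strokes, and a fourth stroke on which the bolt bit at about q = 0.33. Push while moving rose 7.7, 8.5, then 9.5 N, and a last small advance to q ≈ 0.57 brings that trend to about 10 N. With the lever then at rest, the sensor read only 8.1–8.9 N.
- **Lever:** I swung it back until I felt the starting stop (10 N), then opened the gripper and rose clear.
- **Other things:** The lens, slit and orange look-alike have not moved by depth measurement, and the rest looks undisturbed in the last picture.

**Disagreement:** The red pin measured 1.5–1.9 mm down by depth (about ±0.5 mm), while the push force implies about 2.3 mm. That would mean about 9 N rather than 10 N. The pin reading is well inside its firm range of 0.6 to 3.4 mm, so I did not tighten further.

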